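# Fit the backup cell of the vacuum gauge and tighten its ratchet clamp

## Task

Fit the blue backup cell into the gauge's battery dock: push its plain end against the coil spring contact and lower the copper-banded nub end in behind the low brass stop, so it lies fully down in the cradle. Then clamp it with the grey ratchet lever: the lever is nearly at the end of its swing, so lift it off its serrations, swing it well back, let it drop in again and turn it clockwise until the red pointer is over the green sector and the orange jaw grips the cell. Leave the lever down in its serrations, and do not disturb the other things on the bench.

Things in the scene. Friction and masses are not known exactly. Their poses are not given: they have to be found in the camera images.
- cell_center (a point): Centre of the loose blue cell, a lying cylinder 34 mm in diameter, 120 mm long, about 240 g. x axis along the cell: the -x end has a copper band and nub, the +x end is plain (to the spring). It starts in a grey rest: floor 12 mm above the table, ears 28 mm high at 38 to 52 mm either side of its middle, so the middle is free for a grasp from above.
- cell_nub (a point): Outer face of the cell's nub (14 mm across, 4 mm long, counted in the 120 mm), on the cell's axis 60 mm from its centre.
- seat (a point): Cell centre when home in the fixed dock, 50 mm above the table; z up, x along the cradle from brass stop to spring (the cell's x points the same way). Saddles at x = -42 and +42 mm, each 20 mm long, floor 17 mm below; cheeks beside them flare at the top, up to 16 mm above, and leave 2.5 mm play each way in y. For |x| < 30 mm there is room for fingers down to 33 mm below.
- stop_top (a point): Top edge of the low brass stop's inner face, 53 mm above the table, at x = -60 mm from seat; axes as seat. The nub rests against this face. To pass over the stop the cell's underside must be above this edge, that is its centre more than 20 mm above seat.
- spring_face (a point): Face of the upright copper contact plate (30 mm wide, from 18 mm below to 29 mm above this point), at x = +52 mm, z = +6 mm from seat when free; axes as seat. A coil spring behind it yields along +x at about 450 N/m for up to 20 mm; 8 mm when the cell is home. A red wall behind, at x = +100 to 110 mm, is 92 mm above the table.
- spring (a joint): How far the contact plate is pressed in (m): 0 free, 0.008 with the cell home, at most 0.020.
- lever_axis (a point): On the vertical axis of the clamp lever, 75 mm above the table, at x = +42, y = -100 mm from seat; axes as seat. A screw end stands on the axis to 102 mm above the table; the round grey pedestal below has a radius of 45 mm. Two steel stop posts 40 mm from the axis, 95 mm high, mark the ends of the swing.
- lever_grip (a point): Grip point on the grey lever arm, mid-width and mid-height, 80 mm from lever_axis; rises and swings with the lever. The arm is level and radial, 16 mm wide and 16 mm high, its underside 67 mm above the table when down and clear beneath at this radius. A 26 mm black ball is centred 108 mm from the axis.
- lever (a joint): Swing of the lever (rad) between stops at -0.25 and 1.6; grows clockwise seen from above, the tightening direction. The arm points from lever_axis at -0.75 rad minus this value, counterclockwise about z from seat's x axis. Starts at about 1.15 to 1.4, near the tight end.
- lever_lift (a joint): How far the lever is lifted off its serrations (m): 0 down and engaged, at most 0.014. Above 0.009 it swings freely, below that it turns the screw both ways. A spring pushes it down (6 to 9 N to lift). 12 teeth, 0.52 rad apart, about 0.14 rad of play; tips are rounded, so a released lever slips down between them, swinging by up to 0.25 rad.
- screw (a joint): Clamp screw angle (rad), shown by its red pointer: 0 open, grows clockwise (tightening) to a stop at 1.45; green sector from 1.05 to 1.45. Starts at 0 to 0.3, stays where left (friction 0.25 N m), drives the jaw 8 mm per rad. The jaw meets the cell at 0.3 to 0.9, shifts it to the far cheek, then presses it through a spring (32 N per rad).
- wrench: Bystander, leave alone: steel open-ended wrench
- driver: Bystander, leave alone: screwdriver with black handle
- red_ring: Bystander, leave alone: red ring, 110 mm across
- viewport: Bystander, leave alone: round steel viewport, 100 mm across
- solvent: Bystander, leave alone: amber bottle, 150 mm tall
- dish: Bystander, leave alone: white dish, 90 mm across
- jaw_pad: Orange jaw pad of the clamp, 20 mm long, 26 mm high and 6 mm thick, at seat's x = +42 mm on the -y side; it moves along seat's +y towards the cell. Origin 49 mm below its middle, on its back face.
There are look-alikes about, which are no part of the job. Of the things like the part that bears cell_center, leave any that is turquoise; of the rest the smaller one is meant.

How it is judged:
By the outcome, as a careful person would: the job done as asked, in the order asked, and still so for the second after the job is handed in, with the robot touching nothing.
It also fails if it takes over 64 s, if anything falls off the work surface, if the arm or the gripper's body presses on something with over 40 N, if the wrist force passes 120 N, or if a joint passes its speed limit or range.

## Robot

A 6-joint arm with a two-finger parallel gripper is mounted at the origin on the work surface. World frame = base frame: x ahead of the robot, y to its left, z up, the work surface at z = 0. Lengths are in mm, angles in rad, forces in N, time in s.
With the tool pointing down it reaches from about 275 to 1000 mm from the base axis. Payload 8.4 kg.
Tool frame: the origin (TCP) lies at the very end of the fingers, on their centre line; the grasp point (between the pads) lies 19 mm behind it; z points along the fingers, y is the direction in which the jaws open and shut (so a half turn about z gives the same grasp; the last joint's range is limited). The gripper opens to 85 mm and grips with 20 to 120 N. Pads are 22 mm wide; open, the fingers measure 114 mm over their backs; the gripper's body (76 mm by 85 mm) begins 54 mm behind the grasp point. The pads swing forward as they close: fully open they stand 13 mm farther back than shut.
Start: joints at [-1.349, 0.353, 1.633, -0, 1.155, -0.002], TCP at [138.708, -609.416, 199.881] pointing down, gripper open.
Joint ranges: [-2.63, 2.63], [-0.92, 2.1], [0.06, 2.66], [-1.3, 4.44], [0, 2.69], [-3.02, 3.02]. Speed limits (rad/s): [2.22, 2.22, 2.79, 3.14, 3.14, 3.14].

## Interface

Orientations are given as [roll, pitch, yaw] about the fixed x, y, z axes, in that order (R = Rz(yaw) Ry(pitch) Rx(roll)).
In Python, from rig import readout, grab_frame, calibration, r gives the robot as it stands. The module is installed in compiled form; this text tells all that it offers.
- The arm moves only by the tool play_rows, never from a script. Its argument "rows" is a list of rows, each a list of 3 entries, a list of its own where there are three numbers: the closure in counts, from 0 (fully open) to 255 (shut), then the shift along the tool's x, y, z in cm, then the turn, a rotation vector about the tool's x, y, z in rad. In form: [[gripper, [dx, dy, dz], [rx, ry, rz]], ...]. A call has 1 to 12 rows; each row is the pose to reach, as a shift and turn from the pose commanded when the call began, along the tool's axes at that moment; what a row does not reach only later rows make up. A row lasts 1/12 s, in which the tool goes at most 41.7 mm and 7.16 degrees, less where a joint would pass 70% of its speed; a pose out of reach is approached as far as the arm can. A call with a gripper value outside its range is refused whole. The fingers move at their own pace and stop on an object; "squeeze" is the grip in N (left out, the last holds). Time passes only in rows, so rows that repeat a pose let the fingers close. It gives the time, the measured TCP pose, the force and the opening at its end, in the units of the state.
- readout.sense(): the state, without advancing time (a new reading comes with each control period).
- grab_frame(name): name is "scene" or "top" or "wrist"; returns (picture, depth): 400x640x3 uint8, red, green, blue; 400x640 float32, mm along the optical axis (not along the pixel's ray), 0 where there is no reading.
- calibration(name): a dict with "vfov" (degrees; the focal length in pixels is half the picture's height over the tangent of half this angle, whatever the lens; pixels are square), "cx", "cy" (the principal point, pixels), "cam_to_world" (4x4, takes a point from camera to world coordinates). Camera axes: x right, y down, z forward; pixel columns grow to the right and rows downward; lengths in mm; the calibration is good to about 2 mm. A picture is of the moment at which its call begins: read the wrist's pose just before it. calibration takes no time and is no camera call; for the wrist camera it gives the pose at the moment of the call.
- r.sign_off(): hands the job in, once; it reports no verdict.
The state is a dict: "clock": time; "qpos": joint angles; "qvel": joint speeds; "joint_efforts": joint torques, N m; "eef_pos": TCP position; "tcp_rot": TCP orientation; "contact_force": force on the tool from outside, world axes, zero at the start; "wrist_torque": the same for the moment, N m; "opening": opening from 0.0 (shut) to 1.0 (fully open).
Only numpy, scipy, OpenCV 4.12 (cv2) and the standard library are available. Lean on these libraries where they do the work, as an engineer would, in place of code of your own. Each camera call takes 0.05 s, during which the arm holds its last target.

## Working session

There is one attempt and no reset: what is moved stays moved. The work goes in short steps, Python scripts to look and compute and a tool call to move; the robot and the scene stay as the last step left them, time stands still between calls to the robot, and variables do not carry over. Pictures are saved under pics/ and viewed, and the job is handed in when it is done.

Besides the shell and the picture viewer there is one more tool, called after ">>>" as name(argument=value, ...), one argument or row to a line, values as JSON. play_rows: Moves the arm, as the interface text tells. Its arguments: {"type":"object","properties":{"rows":{"type":"array"},"squeeze":{"type":"number"}},"required":["rows"]}

```bash
mkdir -p pics
cat > h.py <<'E'
import numpy as np, cv2
from rig import readout, grab_frame, calibration, r
def snap(name,tag):
    c=calibration(name); p,d=grab_frame(name)
    np.savez(f'{tag}.npz',p=p,d=d,T=np.array(c['cam_to_world']),k=np.array([c['vfov'],c['cx'],c['cy']]))
    cv2.imwrite(f'pics/{tag}.png',cv2.cvtColor(p,cv2.COLOR_RGB2BGR)); return load(tag)
class F: pass
def load(tag):
    z=np.load(f'{tag}.npz'); f=F(); f.p=z['p'];f.d=z['d'];f.T=z['T'];v,f.cx,f.cy=z['k']
    f.f=200/np.tan(np.radians(v)/2); 
    uu,vv=np.meshgrid(np.arange(640),np.arange(400))
    P=np.stack([(uu-f.cx)/f.f*f.d,(vv-f.cy)/f.f*f.d,f.d],-1)
    f.W=P@f.T[:3,:3].T+f.T[:3,3]; f.W[f.d==0]=np.nan
    return f
def crop(f,tag,u0,u1,v0,v1,s):
    im=cv2.resize(f.p[v0:v1,u0:u1],None,fx=s,fy=s,interpolation=cv2.INTER_CUBIC)
    cv2.imwrite(f'pics/{tag}.png',cv2.cvtColor(im,cv2.COLOR_RGB2BGR))
E
python3 - <<'E'
from h import *
print(readout.sense())
for n in ('scene','top'):
    f=snap(n,n+'1'); print(n,f.f,f.T.round(2).tolist())
E
```

```text
{'clock': 0.0, 'qpos': array([-1.34933913e+00,  3.53663629e-01,  1.63415323e+00, -1.18973539e-05,
        1.15520576e+00, -2.41621640e-03]), 'qvel': array([-0.00090916,  0.00013664, -0.00066747, -0.00072106,  0.00075125,
        0.00151442]), 'joint_efforts': array([ 9.15621313e-04, -6.05253267e+01, -3.42065871e+01,  1.96449873e-04,
        9.25532455e-03,  5.70253732e-06]), 'eef_pos': array([ 138.62355431, -608.8838083 ,  199.14388136]), 'tcp_rot': array([-3.14016266e+00,  7.42261100e-06,  2.23878226e-01]), 'contact_force': array([0.72513902, 0.57795098, 0.65751769]), 'wrist_torque': array([0.03131311, 0.03348922, 0.02920622]), 'opening': 1.001250882735733}
scene 474.188703687696 [[-0.54, 0.46, -0.71, 1441.11], [0.84, 0.31, -0.45, 485.41], [0.01, -0.84, -0.55, 804.87], [0.0, 0.0, 0.0, 1.0]]
top 373.70618087327654 [[-0.01, -0.98, 0.19, 311.74], [-1.0, 0.02, 0.03, -131.42], [-0.04, -0.19, -0.98, 1111.53], [0.0, 0.0, 0.0, 1.0]]
```

View pics/scene1.png

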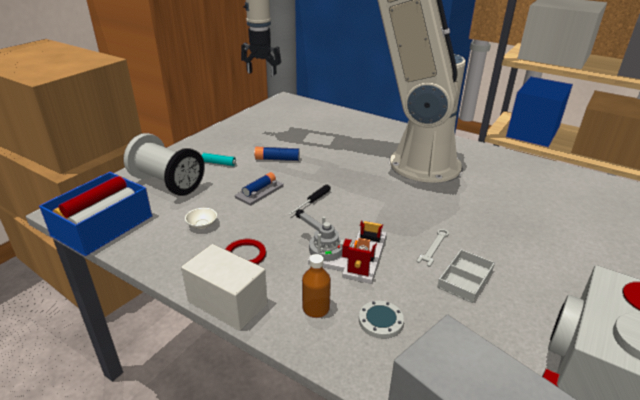

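View pics/top1.png

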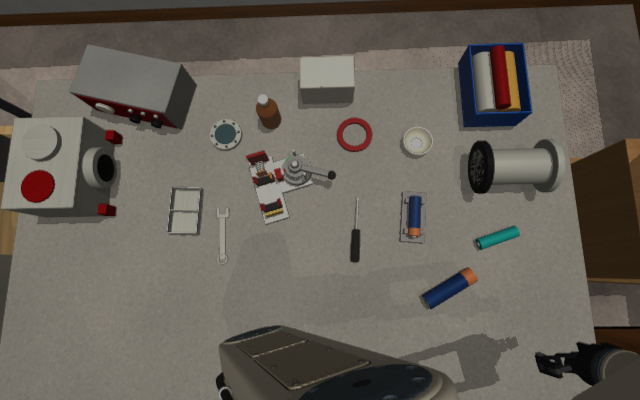

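Candidates for the cell in the top view are the blue cylinder in the grey rest (414,216), a larger blue cylinder (450,288) and a turquoise one (497,238). The description (smaller, not turquoise, in a rest) points to (414,216). I'll check it in close crops.

Run:
```python
from h import *
f=load('top1')
crop(f,'c_cell',390,530,180,320,4); crop(f,'c_dock',235,345,140,230,7)
W=f.W
for n,(u,v) in dict(cell=(414,212),big=(446,290),turq=(497,238),lev=(332,175),nub=(414,236),drv=(355,245),dish=(417,140)).items():
    print(n,W[v-1:v+2,u-1:u+2].reshape(-1,3).mean(0).round(0))
# blue mask cells
hsv=cv2.cvtColor(f.p,cv2.COLOR_RGB2HSV)
m=((hsv[...,0]>100)&(hsv[...,0]<125)&(hsv[...,1]>120)&(hsv[...,2]>50)).astype(np.uint8)
n,l,s,c=cv2.connectedComponentsWithStats(m)
for i in range(1,n):
    if s[i,4]>60:
        P=W[l==i];P=P[~np.isnan(P[:,0])]; print(s[i],np.nanmean(P,0).round(1),P[:,2].max().round(1), cv2.minAreaRect(P[:,:2].astype(np.float32)))
```

```text
cell [ 477. -364.   43.]
big [ 258. -439.   44.]
turq [ 399. -596.   33.]
lev [ 581. -131.   84.]
nub [ 409. -363.   32.]
drv [ 386. -194.   24.]
dish [ 707. -395.    4.]
[468  43  64  72 553] [ 849.8 -617.2   96.7] 103.2 ((856.9093627929688, -621.4010009765625), (221.15782165527344, 161.87591552734375), 0.22729986906051636)
[410 196  11  32 293] [ 477.7 -367.1   42.3] 48.8 ((478.3379211425781, -367.9342041015625), (27.445301055908203, 88.54784393310547), 83.74005889892578)
[424 275  44  34 629] [ 255.5 -438.9   40.7] 50.8 ((254.1981964111328, -440.46044921875), (39.68524169921875, 122.60771179199219), 28.704622268676758)
```

View pics/c_cell.png

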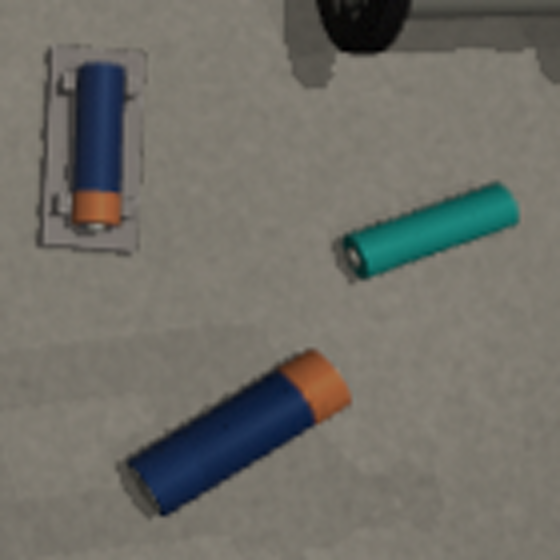

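View pics/c_dock.png

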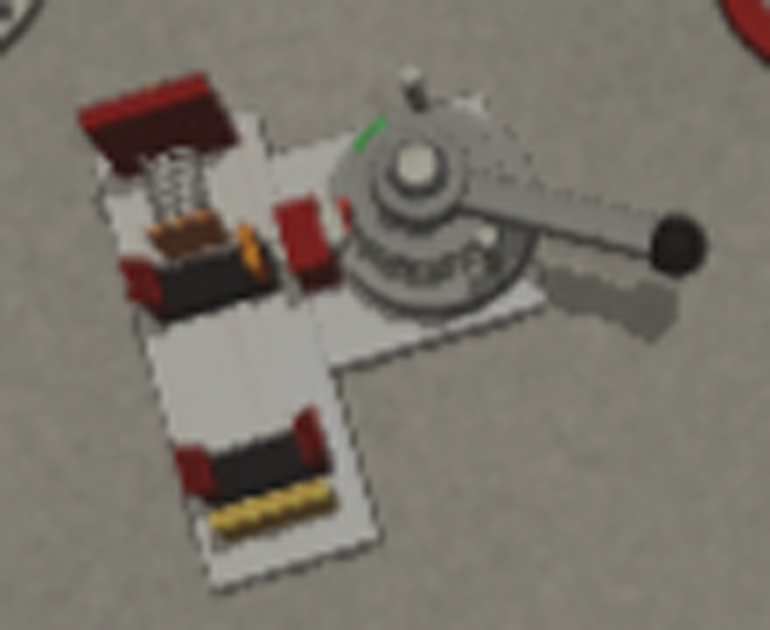

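Run:
```python
from h import *
f=load('top1');W=f.W
s=W[190:245,402:428].reshape(-1,3)
s=s[(s[:,2]>32)&(s[:,2]<60)]
print(len(s), s.min(0).round(1),s.max(0).round(1)); print(cv2.minAreaRect(s[:,:2].astype(np.float32)))
c=s[:,:2]-s[:,:2].mean(0);u,sv,vt=np.linalg.svd(c,full_matrices=False);print(vt[0],np.degrees(np.arctan2(vt[0,1],vt[0,0])))
hsv=cv2.cvtColor(f.p,cv2.COLOR_RGB2HSV)
# dock: print colored pts
for (u,v,n) in [(235+213/7,140+530/7,'stopL'),(235+330/7,140+495/7,'stopR'),(235+82/7,140+112/7,'wallL'),(235+205/7,140+78/7,'wallR'),(235+415/7,140+165/7,'screwtop'),(235+677/7,140+245/7,'ball'),(235+150/7,140+232/7,'plateL'),(235+215/7,140+215/7,'plateR')]:
    u=int(round(u));v=int(round(v));print(n,u,v,W[v-1:v+2,u-1:u+2].round(0).tolist())
```

```text
460 [ 408.5 -385.9   32.1] [ 527.8 -345.9   49.1]
((467.7813415527344, -366.42987060546875), (34.14596176147461, 119.25764465332031), 86.12269592285156)
[-0.99504452  0.0994304 ] 174.29362839417612
stopL 265 216 [[[480.0, 74.0, 15.0], [480.0, 71.0, 13.0], [475.0, 61.0, 49.0]], [[477.0, 73.0, 16.0], [477.0, 70.0, 16.0], [477.0, 68.0, 13.0]], [[474.0, 74.0, 13.0], [474.0, 71.0, 14.0], [474.0, 68.0, 13.0]]]
stopR 282 211 [[[488.0, 18.0, 52.0], [490.0, 16.0, 43.0], [494.0, 16.0, 17.0]], [[487.0, 19.0, 39.0], [488.0, 17.0, 35.0], [491.0, 17.0, 16.0]], [[487.0, 21.0, 25.0], [487.0, 19.0, 21.0], [488.0, 17.0, 17.0]]]
wallL 247 156 [[[645.0, 115.0, 88.0], [642.0, 110.0, 95.0], [643.0, 108.0, 93.0]], [[641.0, 114.0, 89.0], [642.0, 112.0, 87.0], [640.0, 108.0, 91.0]], [[667.0, 136.0, -1.0], [637.0, 111.0, 92.0], [638.0, 108.0, 90.0]]]
wallR 264 151 [[[658.0, 65.0, 90.0], [690.0, 81.0, -6.0], [689.0, 77.0, -3.0]], [[655.0, 65.0, 90.0], [655.0, 63.0, 89.0], [684.0, 76.0, 1.0]], [[653.0, 66.0, 87.0], [650.0, 62.0, 94.0], [656.0, 62.0, 77.0]]]
screwtop 294 164 [[[614.0, -22.0, 100.0], [613.0, -25.0, 103.0], [613.0, -28.0, 102.0]], [[611.0, -22.0, 101.0], [610.0, -25.0, 102.0], [611.0, -28.0, 101.0]], [[609.0, -22.0, 98.0], [608.0, -25.0, 101.0], [607.0, -28.0, 103.0]]]
ball 332 175 [[[583.0, -129.0, 85.0], [584.0, -131.0, 82.0], [583.0, -134.0, 84.0]], [[580.0, -129.0, 86.0], [581.0, -131.0, 81.0], [581.0, -134.0, 84.0]], [[578.0, -129.0, 83.0], [577.0, -131.0, 87.0], [578.0, -134.0, 81.0]]]
plateL 256 173 [[[614.0, 104.0, 13.0], [595.0, 86.0, 82.0], [594.0, 82.0, 86.0]], [[610.0, 103.0, 16.0], [593.0, 86.0, 80.0], [nan, nan, nan]], [[607.0, 103.0, 16.0], [607.0, 100.0, 14.0], [592.0, 86.0, 70.0]]]
plateR 266 171 [[[600.0, 60.0, 82.0], [618.0, 69.0, 17.0], [619.0, 66.0, 15.0]], [[600.0, 62.0, 73.0], [600.0, 59.0, 71.0], [616.0, 67.0, 14.0]], [[599.0, 63.0, 64.0], [600.0, 61.0, 61.0], [602.0, 59.0, 55.0]]]
```

>>> play_rows(
  rows=[
    [0,[37.5,-16.4,0],[0,0,0.31]],
    [0,[37.5,-16.4,0],[0,0,0.31]],
    [0,[37.5,-16.4,0],[0,0,0.31]],
    [0,[37.5,-16.4,0],[0,0,0.31]],
    [0,[37.5,-16.4,0],[0,0,0.31]],
    [0,[37.5,-16.4,0],[0,0,0.31]],
    [0,[37.5,-16.4,0],[0,0,0.31]],
    [0,[37.5,-16.4,0],[0,0,0.31]],
    [0,[37.5,-16.4,0],[0,0,0.31]],
    [0,[37.5,-16.4,0],[0,0,0.31]],
    [0,[37.5,-16.4,0],[0,0,0.31]],
    [0,[37.5,-16.4,0],[0,0,0.31]],
  ],
  squeeze=40,
)

```text
clock: 1.1
eef_pos: [469.2, -364.7, 199.4]
tcp_rot: [-3.141, 0.001, -0.083]
contact_force: [0.2, -1.2, 0.2]
opening: 1.0
```

Run:
```python
from h import *
s=readout.sense();print(s['clock'],s['eef_pos'],s['tcp_rot'],s['contact_force'])
f=snap('wrist','w1'); print(f.f,f.T.round(3).tolist())
```

```text
1.1 [ 469.17664588 -364.74885729  199.42584824] [-3.14120182e+00  6.13243168e-04 -8.27297341e-02] [ 0.18176673 -1.21907909  0.19219852]
340.0677749501852 [[-0.084, -0.945, -0.315, 550.785], [-0.997, 0.079, 0.028, -371.777], [-0.001, 0.316, -0.949, 373.568], [0.0, 0.0, 0.0, 1.0]]
```

View pics/w1.png

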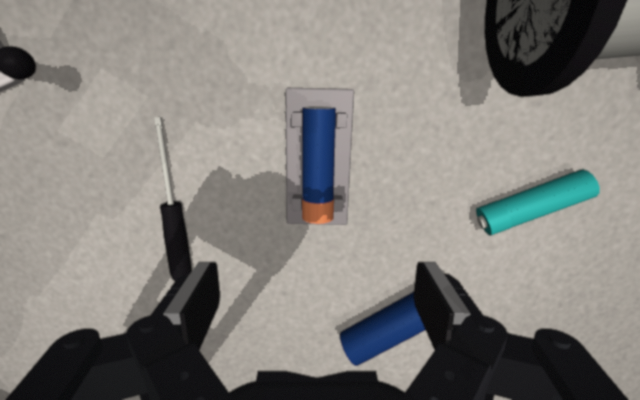

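The cell in its rest spans (318,107) to (317,222), with the copper nub end at the bottom. I'll measure it.

Run:
```python
from h import *
f=load('w1');W=f.W
hsv=cv2.cvtColor(f.p,cv2.COLOR_RGB2HSV)
m=(((hsv[...,0]>100)&(hsv[...,0]<125))|(hsv[...,0]<15))&(hsv[...,1]>120)&(hsv[...,2]>50)
m[:95]=0;m[235:]=0;m[:,:295]=0;m[:,345:]=0
P=W[m];P=P[~np.isnan(P[:,0])]
print(len(P),P.min(0).round(1),P.max(0).round(1))
print(cv2.minAreaRect(P[:,:2].astype(np.float32)))
# axis: per x-slice mid and top
for x in range(400,540,10):
    q=P[(P[:,0]>=x)&(P[:,0]<x+10)]
    if len(q)>5: print(x,len(q),q[:,1].min().round(1),q[:,1].max().round(1),np.percentile(q[:,2],95).round(1), np.mean(q[q[:,2]>np.percentile(q[:,2],80),1]).round(1))
# floor
for u,v in [(295,160),(345,160),(260,120),(380,150)]: print(W[v,u].round(1))
```

```text
3390 [ 412.3 -386.1   33.4] [ 528.6 -345.4   49.1]
((470.62060546875, -365.5630187988281), (32.01375961303711, 115.28292846679688), 84.80776977539062)
410 167 -376.9 -345.8 47.1 -361.6
420 275 -377.5 -345.4 46.9 -361.6
430 225 -378.2 -345.8 46.8 -362.7
440 281 -378.9 -348.0 46.4 -363.8
450 283 -379.7 -348.9 46.3 -364.8
460 294 -380.3 -349.9 46.4 -365.6
470 295 -381.0 -350.8 46.7 -366.5
480 313 -382.7 -351.9 46.4 -367.3
490 314 -383.4 -352.8 46.6 -368.7
500 332 -385.2 -353.7 46.7 -369.6
510 334 -385.7 -354.7 46.4 -370.2
520 277 -386.1 -355.7 46.3 -370.6
[ 474.  -341.5   10.9]
[ 469.8 -395.5   11.9]
[ 518.5 -307.5    0. ]
[ 4.750e+02 -4.356e+02 -4.000e-01]
```

>>> play_rows(
  rows=[
    [0,[-0.05,0.11,4],[0,0,0.008]],
    [0,[-0.05,0.11,8],[0,0,0.008]],
    [0,[-0.05,0.11,12],[0,0,0.008]],
    [0,[-0.05,0.11,15],[0,0,0.008]],
    [0,[-0.05,0.11,17],[0,0,0.008]],
    [0,[-0.05,0.11,18.4],[0,0,0.008]],
    [0,[-0.05,0.11,18.4],[0,0,0.008]],
  ],
)

```text
clock: 1.73
eef_pos: [464.0, -366.9, 12.6]
tcp_rot: [-3.139, 0.005, -0.096]
contact_force: [-0.5, 1.1, -0.2]
opening: 0.999
```

>>> play_rows(
  rows=[
    [255,[0,0,0],[0,0,0]],
    [255,[0,0,0],[0,0,0]],
    [255,[0,0,0],[0,0,0]],
    [255,[0,0,0],[0,0,0]],
    [255,[0,0,0],[0,0,0]],
    [255,[0,0,0],[0,0,0]],
    [255,[0,0,0],[0,0,0]],
    [255,[0,0,0],[0,0,0]],
  ],
  squeeze=50,
)

```text
clock: 2.4
eef_pos: [467.5, -367.3, 16.1]
tcp_rot: [3.141, -0.0, -0.094]
contact_force: [0.5, 0.3, -0.1]
opening: -0.001
```

Run:
```python
from h import *
print(readout.sense())
f=snap('wrist','w2')
```

```text
{'clock': 2.4, 'qpos': array([-6.68501171e-01,  5.33530397e-01,  1.82943950e+00,  4.29000354e-05,
        7.78381313e-01,  9.96300441e-01]), 'qvel': array([-0.00080992,  0.0039604 ,  0.00184379,  0.00142393, -0.00258796,
       -0.00170553]), 'joint_efforts': array([-3.11947160e-02, -6.32009339e+01, -2.44567627e+01, -1.17461273e-03,
       -1.20556007e-03, -4.18969539e-04]), 'eef_pos': array([ 467.4825855 , -367.30012183,   16.07621942]), 'tcp_rot': array([ 3.14148674e+00, -2.19060000e-04, -9.40358165e-02]), 'contact_force': array([ 0.47800957,  0.26295754, -0.0676619 ]), 'wrist_torque': array([-0.02930947,  0.02933352, -0.00907935]), 'opening': -0.001135700177171225}
```

View pics/w2.png

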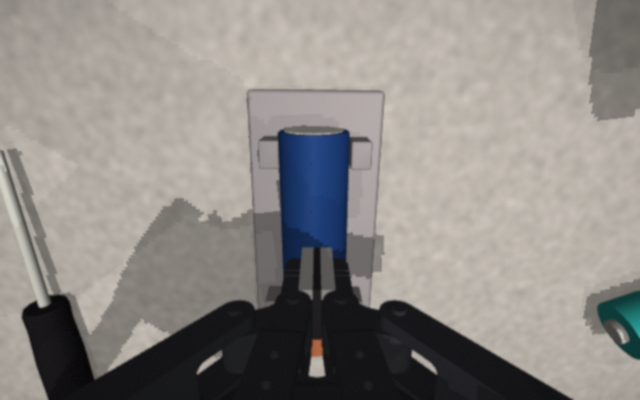

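Run:
```python
from h import *
f=load('w2')
W=f.W
for u,v in [(312,140),(312,200),(312,240),(316,255),(305,265),(328,265),(316,285),(317,347),(295,275),(340,275)]: print(u,v,W[v,u].round(1))
f=snap('scene','s2'); crop(f,'s2c',190,340,110,230,5)
```

```text
312 140 [ 526.5 -371.    46.1]
312 200 [ 499.7 -368.3   45.8]
312 240 [ 479.7 -366.4   45.2]
316 255 [ 478.9 -368.2   58.8]
305 265 [ 480.2 -363.9   68.9]
328 265 [ 479.3 -373.1   68.7]
316 285 [ 479.5 -368.3   82.7]
317 347 [ 418.4 -362.9   46. ]
295 275 [ 476.  -359.3   68.8]
340 275 [ 473.8 -377.6   68. ]
```

View pics/s2c.png

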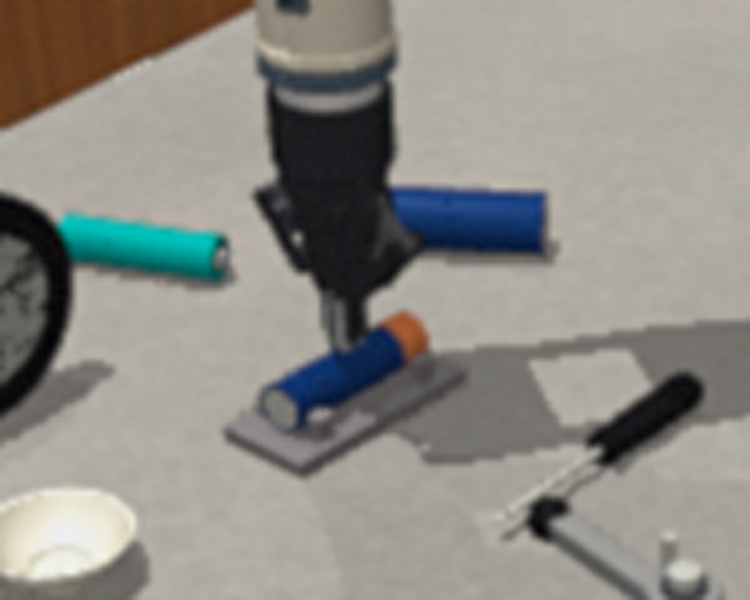

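Run:
```python
from h import *
f=load('w2')
for v in range(240,262,1): print(v,f.W[v,310].round(1),f.W[v,323].round(1),f.p[v,310],f.p[v,323])
g=load('w1'); 
for u,v in [(215,270),(208,285),(425,270),(190,290)]: print(u,v,g.W[v,u].round(1))
```

```text
240 [ 479.6 -365.4   44.9] [ 479.1 -371.5   44.9] [20 42 81] [ 28  58 114]
241 [ 479.1 -365.3   44.8] [ 478.8 -371.5   45.4] [21 42 82] [ 27  56 112]
242 [ 478.7 -365.3   45.1] [ 478.3 -371.4   45.4] [22 42 82] [ 26  55 109]
243 [ 478.6 -365.3   45.9] [ 477.4 -371.3   44.7] [22 42 81] [ 24  53 106]
244 [ 478.1 -365.3   46.1] [ 477.1 -371.3   45.2] [20 41 81] [ 24  52 103]
245 [ 477.  -365.1   44.8] [ 477.  -371.3   46. ] [24 42 80] [25 49 94]
246 [ 477.  -365.1   45.8] [ 476.3 -371.2   45.5] [40 52 81] [37 52 84]
247 [ 479.2 -365.5   51.2] [ 478.9 -371.4   51.8] [62 67 81] [61 66 80]
248 [ 479.8 -365.6   53.4] [ 478.7 -371.3   52.3] [80 81 84] [80 80 84]
249 [ 479.7 -365.6   54.2] [ 478.8 -371.3   53.5] [88 86 86] [88 87 86]
250 [ 478.9 -365.5   53.6] [ 478.9 -371.3   54.7] [89 87 86] [89 87 86]
251 [ 479.7 -365.6   56.1] [ 478.7 -371.3   55.2] [89 87 86] [89 88 86]
252 [ 479.8 -365.6   57.2] [ 478.4 -371.2   55.6] [90 88 87] [89 87 86]
253 [ 479.3 -365.6   57.2] [ 478.9 -371.3   57.5] [89 87 86] [89 87 86]
254 [ 479.3 -365.6   58.1] [ 479.  -371.2   58.6] [89 88 87] [89 87 87]
255 [ 479.5 -365.7   59.4] [ 479.  -371.2   59.4] [89 87 85] [90 88 87]
256 [ 479.5 -365.7   60.4] [ 479.  -371.2   60.4] [89 87 86] [89 88 86]
257 [ 479.8 -365.7   61.8] [ 479.3 -371.2   61.8] [89 88 86] [90 88 87]
258 [ 479.7 -365.7   62.5] [ 479.  -371.2   62.2] [90 88 86] [89 87 86]
259 [ 479.5 -365.7   62.9] [ 479.2 -371.2   63.3] [89 87 86] [89 87 86]
260 [ 479.5 -365.7   63.7] [ 478.4 -371.1   62.8] [89 87 86] [89 87 86]
261 [ 479.  -365.7   63.8] [ 479.2 -371.1   65. ] [88 87 86] [90 88 87]
215 270 [ 480.3 -323.   248. ]
208 285 [ 478.8 -322.5  256.9]
425 270 [ 477.7 -408.4  255.6]
190 290 [ 484.6 -320.7  268.7]
```

Run:
```python
from h import *
f=load('s2')
for v in range(165,184): print(v,[f.W[v,u].round(0).tolist() for u in (257,259,261)],f.p[v,259])
g=load('w1')
for v in range(256,272): print(v,g.W[v,214].round(0),g.W[v,420].round(0),g.p[v,214])
```

```text
165 [[477.0, -361.0, 100.0], [477.0, -353.0, 103.0], [471.0, -350.0, 101.0]] [22 24 25]
166 [[479.0, -359.0, 98.0], [481.0, -349.0, 103.0], [481.0, -342.0, 105.0]] [24 25 26]
167 [[482.0, -357.0, 97.0], [475.0, -355.0, 94.0], [479.0, -344.0, 100.0]] [20 22 24]
168 [[481.0, -358.0, 93.0], [475.0, -355.0, 91.0], [484.0, -340.0, 100.0]] [22 23 26]
169 [[478.0, -361.0, 87.0], [nan, nan, nan], [486.0, -338.0, 98.0]] [25 26 26]
170 [[479.0, -361.0, 84.0], [476.0, -355.0, 85.0], [472.0, -351.0, 84.0]] [33 34 36]
171 [[476.0, -364.0, 78.0], [476.0, -356.0, 80.0], [465.0, -357.0, 75.0]] [40 41 42]
172 [[481.0, -359.0, 79.0], [471.0, -360.0, 73.0], [467.0, -356.0, 73.0]] [40 41 42]
173 [[474.0, -366.0, 69.0], [477.0, -355.0, 74.0], [473.0, -350.0, 74.0]] [42 42 42]
174 [[475.0, -366.0, 66.0], [474.0, -358.0, 68.0], [472.0, -351.0, 70.0]] [46 46 48]
175 [[475.0, -365.0, 63.0], [476.0, -356.0, 66.0], [471.0, -353.0, 65.0]] [48 47 49]
176 [[476.0, -364.0, 60.0], [476.0, -357.0, 62.0], [466.0, -357.0, 58.0]] [49 49 49]
177 [[479.0, -363.0, 58.0], [476.0, -357.0, 59.0], [470.0, -354.0, 57.0]] [54 5
[... 707 characters left out ...]
 [ 335. -482.   -1.] [178 172 164]
260 [ 355. -228.   -0.] [ 334. -481.    1.] [166 160 153]
261 [ 484. -323.  247.] [ 477. -409.  247.] [130 126 119]
262 [ 484. -323.  248.] [ 478. -408.  249.] [81 79 74]
263 [ 483. -323.  248.] [ 477. -409.  248.] [38 38 35]
264 [ 483. -323.  248.] [ 476. -408.  248.] [16 15 15]
265 [ 483. -323.  248.] [ 476. -408.  249.] [14 16 16]
266 [ 482. -323.  248.] [ 476. -408.  250.] [13 11 13]
267 [ 482. -323.  248.] [ 475. -408.  249.] [13 14 13]
268 [ 482. -323.  249.] [ 475. -408.  250.] [12 11 12]
269 [ 481. -323.  249.] [ 475. -408.  250.] [11 11 12]
270 [ 481. -323.  249.] [ 474. -408.  250.] [14 14 16]
271 [ 480. -323.  249.] [ 474. -408.  250.] [11 11 11]
```

Both cameras put the shut fingertips at z≈50 while the reported TCP says 16. The tips therefore sit about 34 mm above the reported TCP, consistent with w1: open tips at 247 against a reported 199, of which 13 mm is the open swing-back. The cell wasn't touched. I'll apply this correction from here on: open, then go 35 mm lower.

>>> play_rows(
  rows=[
    [0,[0,0,0],[0,0,0]],
    [0,[0,0,0],[0,0,0]],
    [0,[0,0,0],[0,0,0]],
    [0,[0,0,0],[0,0,0]],
    [0,[0,0,0],[0,0,0]],
    [0,[0.1,-0.1,0],[0,0,0]],
    [0,[0.1,-0.1,1.0],[0,0,0]],
    [0,[0.1,-0.1,2.0],[0,0,0]],
    [0,[0.1,-0.1,3.0],[0,0,0]],
    [0,[0.1,-0.1,3.5],[0,0,0]],
    [0,[0.1,-0.1,3.5],[0,0,0]],
  ],
)

```text
clock: 3.42
eef_pos: [467.3, -365.5, -21.2]
tcp_rot: [-3.14, 0.003, -0.094]
contact_force: [0.1, 0.7, 0.4]
opening: 0.997
```

Run:
```python
from h import *
s=readout.sense();print(s['clock'],s['eef_pos'],s['tcp_rot'],s['contact_force'],s['opening'])
f=snap('wrist','w3')
```

```text
3.4167 [ 467.25928115 -365.48159164  -21.21617695] [-3.13983026e+00  2.72333308e-03 -9.41738205e-02] [0.08527944 0.70170104 0.38442986] 0.9971066677767092
```

View pics/w3.png

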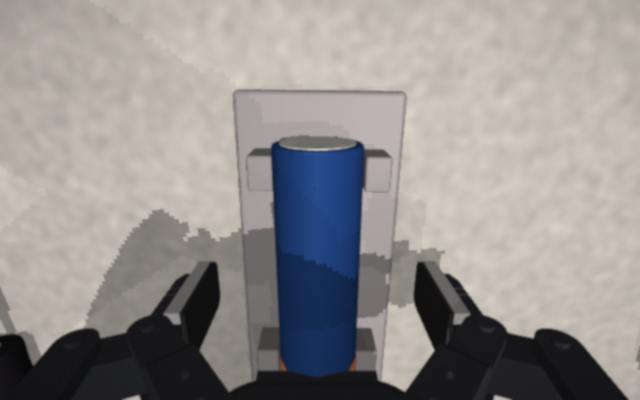

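The open fingers straddle the cell, which is centred between them at column ~317. I'll close on it.

>>> play_rows(
  rows=[
    [255,[0,0,0],[0,0,0]],
    [255,[0,0,0],[0,0,0]],
    [255,[0,0,0],[0,0,0]],
    [255,[0,0,0],[0,0,0]],
    [255,[0,0,0],[0,0,0]],
    [255,[0,0,0],[0,0,0]],
    [255,[0,0,0],[0,0,0]],
  ],
  squeeze=50,
)

```text
clock: 4.05
eef_pos: [468.7, -366.6, -18.5]
tcp_rot: [3.141, -0.001, -0.095]
contact_force: [-1.0, 1.1, 6.2]
opening: 0.383
```

>>> play_rows(
  rows=[
    [255,[0,0,-2],[0,0,0]],
    [255,[0,0,-5],[0,0,0]],
    [255,[0,0,-9],[0,0,0]],
    [255,[0,0,-13],[0,0,0]],
    [255,[0,-2,-16],[0,0,0]],
    [255,[-0.6,-6,-18],[0,0,-0.06]],
    [255,[-1,-10,-20],[0,0,-0.12]],
    [255,[-1.4,-14,-22],[0,0,-0.18]],
    [255,[-1.8,-18,-23],[0,0,-0.24]],
    [255,[-2.2,-22,-24],[0,0,-0.3]],
    [255,[-2.6,-26,-25],[0,0,-0.345]],
    [255,[-3,-30,-26.5],[0,0,-0.345]],
  ],
)

```text
clock: 5.05
eef_pos: [465.7, -72.7, 242.5]
tcp_rot: [-3.141, 0.001, 0.253]
contact_force: [1.2, 0.1, -2.3]
opening: 0.381
```

Run:
```python
from h import *
s=readout.sense();print(s['clock'],s['eef_pos'],s['tcp_rot'],s['contact_force'],s['opening'])
```

```text
5.05 [465.67672551 -72.65314982 242.50827035] [-3.14123606e+00  7.43993635e-04  2.53461775e-01] [ 1.20726808  0.07180979 -2.25457569] 0.38080436426695274
```

>>> play_rows(
  rows=[
    [255,[1,-4,0],[0,0,0]],
    [255,[2,-8,0],[0,0,0]],
    [255,[3,-12,0],[0,0,0]],
    [255,[4,-16,0],[0,0,0]],
    [255,[5,-20,0],[0,0,0]],
    [255,[6,-23.9,0],[0,0,0]],
    [255,[6,-23.9,0],[0,0,0]],
    [255,[6,-23.9,0],[0,0,0]],
  ],
)

```text
clock: 5.72
eef_pos: [465.0, 173.8, 242.2]
tcp_rot: [3.142, 0.001, 0.255]
contact_force: [-0.1, 0.5, -2.1]
opening: 0.379
```

Run:
```python
from h import *
s=readout.sense();print(s['clock'],s['eef_pos'],s['tcp_rot'],s['contact_force'],s['opening'])
f=snap('wrist','w4')
```

```text
5.7167 [465.04528491 173.78143312 242.17746329] [3.14155388e+00 5.58615024e-04 2.54961010e-01] [-0.06844798  0.4529386  -2.14246843] 0.37888922314982026
```

View pics/w4.png

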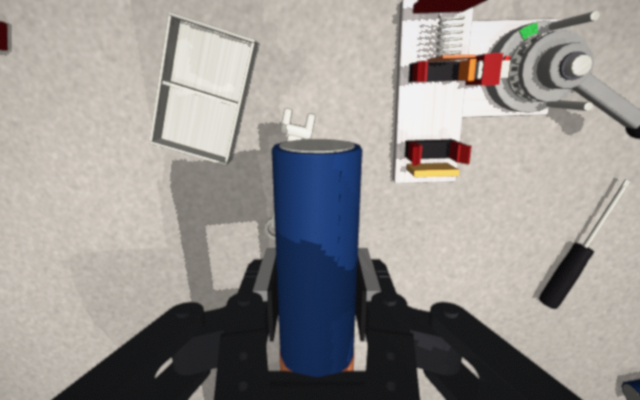

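The dock is unobstructed at the upper right: stop (434,171), saddles (435,150) and (440,70), screw top (575,65). Next I'll fit the dock pose.

Run:
```python
from h import *
f=load('w4'); crop(f,'w4c',385,640,0,200,3)
W=f.W
hsv=cv2.cvtColor(f.p,cv2.COLOR_RGB2HSV)
H,S,V=[hsv[...,i].astype(int) for i in range(3)]
reg=np.zeros((400,640),bool);reg[0:200,385:]=1
def rep(n,m):
    P=W[m&reg];P=P[~np.isnan(P[:,0])]
    if len(P): print(n,len(P),P.mean(0).round(1),np.median(P,0).round(1),P[:,2].min().round(0),P[:,2].max().round(0)); 
    return P
c,s=np.cos(.255),np.sin(.255); R=np.array([[c,-s],[s,c]])
def loc(P): return P[:,:2]@R  # into dock-ish axes (rot by -yaw)
# brass
m=(H>18)&(H<32)&(S>120)&(V>120)
P=rep('brass',m)
top=P[P[:,2]>50]; print('brass top',len(top),cv2.minAreaRect(top[:,:2].astype(np.float32)))
q=loc(top); print('loc',q.min(0).round(1),q.max(0).round(1))
# screw top
m=(W[...,2]>98)&(W[...,2]<107); P=rep('screw',m)
yy,xx=np.nonzero(m&reg)
rr=P[(abs(P[:,0]-612)<25)&(abs(P[:,1]+26)<25)]; print('screw',len(rr),rr.mean(0).round(1),cv2.minEnclosingCircle(rr[:,:2].astype(np.float32)))
# red wall top
m=((H<6)|(H>174))&(S>130)&(W[...,2]>85); P=rep('wall',m); q=loc(P); print(q.min(0),q.max(0))
# cheeks red
m=((H<6)|(H>174))&(S>130)&(W[...,2]<75)&(W[...,2]>55); 
n,l,st,ce=cv2.connectedComponentsWithStats((m&reg).astype(np.uint8))
for i in range(1,n):
    if st[i,4]>20:
        P=W[l==i];q=loc(P);print('red',st[i],P.mean(0).round(1),q.min(0).round(1),q.max(0).round(1))
# base plate
m=(W[...,2]>10)&(W[...,2]<20)&(V>200)&reg
P=W[m]; q=loc(P); print('base',len(P),np.median(P[:,2]),np.percentile(q,[1,99],axis=0).round(1))
# left edge of base
for x0 in range(0,0):pass
m2=m.copy(); pts=[]
for v in range(20,180,5):
    us=np.nonzero(m[v,390:480])[0]
    if len(us)>5: pts.append(W[v,390+us[0]])
pts=np.array(pts); vx=cv2.fitLine(pts[:,:2].astype(np.float32),cv2.DIST_HUBER,0,.01,.01).ravel(); print('left edge dir',np.arctan2(vx[1],vx[0]),vx)
```

```text
brass 292 [487.8  44.   52.8] [487.8  43.6  52.9] 46.0 55.0
brass top 279 ((487.5640563964844, 43.974449157714844), (7.2036895751953125, 48.539405822753906), 15.613129615783691)
loc [ 479.1 -104.7] [486.6 -56.1]
screw 391 [616.1 -22.1 101.4] [616.2 -22.  101.6] 98.0 104.0
screw 391 [616.1 -22.1 101.4] ((616.6904907226562, -23.08497428894043), 9.592702865600586)Traceback (most recent call last):
  File "<stdin>", line 23, in <module>
    return umr_minimum(a, axis, None, out, keepdims, initial, where)
ValueError: zero-size array to reduction operation minimum which has no identity
```

View pics/w4c.png

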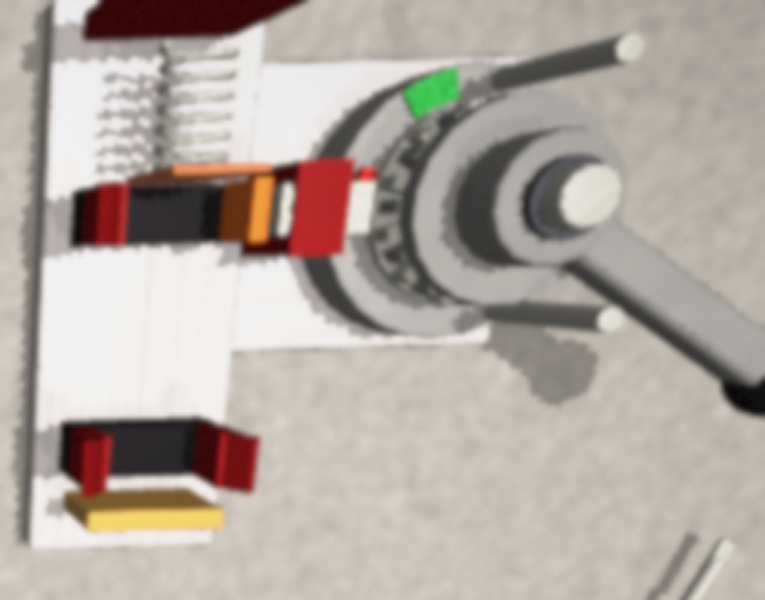

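```bash
cat > dockfit.py <<'E'
from h import *
def run(tag,reg0):
    f=load(tag);W=f.W
    hsv=cv2.cvtColor(f.p,cv2.COLOR_RGB2HSV)
    H,S,V=[hsv[...,i].astype(int) for i in range(3)]
    reg=np.zeros((400,640),bool);u0,u1,v0,v1=reg0;reg[v0:v1,u0:u1]=1
    reg&=~np.isnan(W[...,0])
    red=((H<6)|(H>174))&(S>130)
    n,l,st,ce=cv2.connectedComponentsWithStats((red&reg).astype(np.uint8))
    for i in range(1,n):
        if st[i,4]>20:
            P=W[l==i]; t=P[P[:,2]>np.percentile(P[:,2],97)-3]
            print('red',st[i][:4],P.mean(0).round(1),'zmax',np.percentile(P[:,2],97).round(1),'top',t.mean(0).round(1),cv2.minAreaRect(t[:,:2].astype(np.float32)))
    m=(W[...,2]>9)&(W[...,2]<20)&(V>190)&(S<40)&reg
    L=[];B=[]
    for v in range(v0+10,v1,3):
        us=np.nonzero(m[v])[0]
        if len(us)>8: L.append(W[v,us[1]])
    for u in range(u0+15,u0+60,3):
        vs=np.nonzero(m[:,u])[0]
        if len(vs)>8: B.append(W[vs[-2],u])
    for n,p in (('left',L),('bottom',B)):
        p=np.array(p)[:,:2].astype(np.float32); vx=cv2.fitLine(p,cv2.DIST_HUBER,0,.01,.01).ravel(); print(n,len(p),np.arctan2(vx[1],vx[0]).round(3),vx.round(3))
    dk=(V<60)&(W[...,2]>25)&(W[...,2]<45)&reg
    n,l,st,ce=cv2.connectedComponentsWithStats(dk.astype(np.uint8))
    for i in range(1,n):
        if st[i,4]>100:
            P=W[l==i];print('dark',st[i][:4],P.mean(0).round(1),cv2.minAreaRect(P[:,:2].astype(np.float32)))
    o=(H>6)&(H<17)&(S>140)&reg
    n,l,st,ce=cv2.connectedComponentsWithStats(o.astype(np.uint8))
    for i in range(1,n):
        if st[i,4]>10:
            P=W[l==i];print('orange',st[i][:4],P.mean(0).round(1),P.min(0).round(0),P.max(0).round(0),cv2.minAreaRect(P[:,:2].astype(np.float32)))
if __name__=='__main__': run('w4',(385,640,0,200))
E
python3 dockfit.py
```

```text
red [414   0  70  12] [642.7  95.6  52.8] zmax 75.4 top [641.5  98.6  74.8] ((643.53662109375, 91.3538589477539), (0.7298680543899536, 48.25919723510742), 15.887466430664062)
red [467  53  44  33] [601.1  29.8  54.2] zmax 57.5 top [601.2  29.9  56. ] ((601.3235473632812, 29.78725242614746), (28.908018112182617, 18.68743324279785), 14.588476181030273)
red [411  61  18  20] [581.6  96.8  52.5] zmax 64.7 top [580.5  99.6  63.4] ((580.6659545898438, 99.49835205078125), (16.56890869140625, 5.444004058837891), 16.076276779174805)
red [449 141  22  22] [515.2  28.   53.5] zmax 64.1 top [516.   23.8  63.1] ((515.5753173828125, 24.189626693725586), (17.358909606933594, 6.145021438598633), 17.758590698242188)
red [407 142  16  23] [502.8  74.1  52.1] zmax 64.9 top [500.7  76.4  63.7] ((500.74560546875, 75.96119689941406), (18.582168579101562, 5.610106945037842), 14.394533157348633)
left 43 0.281 [9.61000e-01 2.77000e-01 5.51831e+02 9.86340e+01]
bottom 15 -1.279 [ 2.88000e-01 -9.58000e-01  4.67107e+02  4.43760e+01]
dark [414   0  54  12] [642.6  96.8  36.4] ((643.3524169921875, 93.04583740234375), (7.1132307052612305, 48.025421142578125), 8.051419258117676)
dark [428  62  31  18] [590.4  67.9  33. ] ((590.4694213867188, 67.7354507446289), (16.951095581054688, 32.08047866821289), 14.573783874511719)
dark [416 140  39  18] [511.2  44.5  33.7] ((509.2948303222656, 48.835201263427734), (18.36135482788086, 40.90771484375), 16.766693115234375)
orange [434  56  44  26] [595.5  57.5  58.4] [585.  34.  20.] [611.  90.  87.] ((592.0161743164062, 62.042850494384766), (23.72534942626953, 52.036033630371094), 17.521595001220703)
orange [411 164  10   3] [487.   63.   37.7] [484.  54.  24.] [491.  75.  66.] ((486.9336853027344, 64.9376220703125), (20.833553314208984, 5.929838180541992), 79.30464172363281)
```

Run:
```python
from h import *
f=load('w4');W=f.W
hsv=cv2.cvtColor(f.p,cv2.COLOR_RGB2HSV);H,S,V=[hsv[...,i].astype(int) for i in range(3)]
m=(H>100)&(H<125)&(S>100)&(~np.isnan(W[...,0]));m[:135]=0;m[380:]=0;m[:,:265]=0;m[:,370:]=0
P=W[m];e=np.array([465.05,173.78,242.18]);y=.255
c,s=np.cos(y),np.sin(y)
Q=P-e; X=Q[:,0]*c+Q[:,1]*s; Y=-Q[:,0]*s+Q[:,1]*c; Z=Q[:,2]
print(X.min(),X.max(),np.percentile(X,[1,99]))
for x in range(-50,65,10):
    k=(X>=x)&(X<x+10)
    if k.sum()>20: print(x,k.sum(),Y[k].min().round(1),Y[k].max().round(1),np.percentile(Z[k],95).round(1))
# light end face
m=(S<60)&(V>110)&(~np.isnan(W[...,0]));m[:136]=0;m[155:]=0;m[:,:280]=0;m[:,355:]=0
P=W[m];k=P[:,2]>200;Q=P[k]-e; print('end',k.sum(),np.median(Q[:,0]*c+Q[:,1]*s),np.median(Q[:,2]))
```

```text
-34.64279973381788 60.21329035223962 [-31.59731258  59.57257847]
-40 386 -16.1 15.6 64.5
-30 1373 -15.9 15.7 64.7
-20 1478 -16.7 16.3 64.8
-10 1641 -16.7 16.2 64.7
0 1756 -16.7 16.0 64.7
10 1952 -16.8 16.2 65.1
20 1967 -16.1 15.7 64.7
30 2128 -16.3 15.7 64.8
40 2320 -16.2 15.6 64.7
50 2539 -16.4 15.7 64.7
60 36 -15.2 14.9 64.8
end 367 60.37143458823761 57.28168746541871
```

>>> play_rows(
  rows=[
    [255,[0.8,4,0],[0,0,-0.028]],
    [255,[1.7,8,0],[0,0,-0.028]],
    [255,[2.68,12,1],[0,0,-0.028]],
    [255,[2.68,12.97,4],[0,0,-0.028]],
    [255,[2.68,12.97,8],[0,0,-0.028]],
    [255,[2.68,12.97,12],[0,0,-0.028]],
    [255,[2.68,12.97,16],[0,0,-0.028]],
    [255,[2.68,12.97,18.5],[0,0,-0.028]],
    [255,[2.68,12.97,20.2],[0,0,-0.028]],
    [255,[2.68,12.97,20.2],[0,0,-0.028]],
    [255,[2.68,12.97,20.2],[0,0,-0.028]],
  ],
)

```text
clock: 6.68
eef_pos: [523.0, 51.5, 40.1]
tcp_rot: [-3.141, 0.002, 0.277]
contact_force: [-0.5, -0.3, -1.2]
opening: 0.377
```

Run:
```python
from h import *
s=readout.sense();print(s['clock'],s['eef_pos'],s['tcp_rot'],s['contact_force'],s['opening'])
f=snap('wrist','w5')
```

```text
6.6833 [523.03493159  51.53063891  40.11147033] [-3.14139315e+00  2.14258188e-03  2.77249902e-01] [-0.52934911 -0.2771147  -1.19487167] 0.3774056397996024
```

View pics/w5.png

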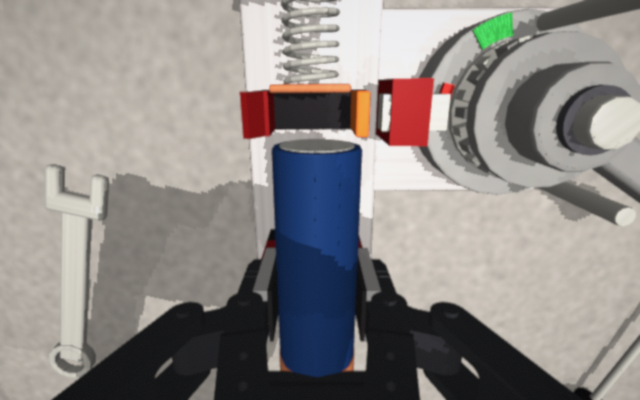

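>>> play_rows(
  rows=[
    [255,[0,0,0],[0,0,0]],
    [255,[0,0,0],[0,0,0]],
  ],
)

```text
clock: 6.9
eef_pos: [525.0, 52.7, 42.1]
tcp_rot: [3.141, -0.003, 0.278]
contact_force: [-0.4, 0.4, -2.3]
opening: 0.377
```

Run:
```python
from h import *
s=readout.sense();print(s['clock'],s['eef_pos'],s['tcp_rot'],s['contact_force'],s['opening'])
f=snap('wrist','w6');W=f.W
e=s['eef_pos'];y=.283
c,sn=np.cos(y),np.sin(y)
def loc(P): Q=P-np.array([548.1,61.9,50]);return np.stack([Q[:,0]*c+Q[:,1]*sn,-Q[:,0]*sn+Q[:,1]*c,Q[:,2]],1)
print('eef loc',loc(e[None]).round(1))
hsv=cv2.cvtColor(f.p,cv2.COLOR_RGB2HSV);H,S,V=[hsv[...,i].astype(int) for i in range(3)]
ok=~np.isnan(W[...,0])
red=((H<6)|(H>174))&(S>130)&ok
n,l,st,ce=cv2.connectedComponentsWithStats(red.astype(np.uint8))
for i in range(1,n):
    if st[i,4]>20:
        P=loc(W[l==i]);t=P[P[:,2]>np.percentile(P[:,2],97)-3];print('red',st[i][:4],t.mean(0).round(1),t.min(0).round(1),t.max(0).round(1))
m=(W[...,2]>98)&(W[...,2]<106)&ok;m[:,:540]=0;m[200:]=0
P=loc(W[m]);print('screw',len(P),P.mean(0).round(1),cv2.minEnclosingCircle(P[:,:2].astype(np.float32)))
o=(H>6)&(H<17)&(S>140)&ok;o[130:]=0
n,l,st,ce=cv2.connectedComponentsWithStats(o.astype(np.uint8))
for i in range(1,n):
    if st[i,4]>20:
        P=loc(W[l==i]);print('or',st[i][:4],P.mean(0).round(1),np.percentile(P,[3,97],axis=0).round(1).tolist())
b=(H>100)&(H<125)&(S>100)&ok;b[:140]=0;b[:,:265]=0;b[:,370:]=0;b[370:]=0
P=loc(W[b]);
for x in range(-50,50,15):
    k=(P[:,0]>=x)&(P[:,0]<x+15)
    if k.sum()>20: print('cell',x,P[k,1].min().round(1),P[k,1].max().round(1),np.percentile(P[k,2],95).round(1),P[k,0].max().round(1))
```

```text
6.9 [525.03516402  52.67950768  42.11720145] [ 3.14108504e+00 -2.71547197e-03  2.78364228e-01] [-0.35114685  0.36323648 -2.28009778] 0.377056133484474
eef loc [[-24.7  -2.4  -7.9]]
red [377  83  55  68] [ 42.5 -46.1   6.1] [ 27.  -55.2   4.3] [ 57.  -37.    8.3]
red [439  89  15  10] [ 52.2 -65.5  -4.4] [ 50.  -69.2  -6. ] [ 54.2 -62.5  -2.2]
red [244  96  33  46] [42.1 26.1 13.6] [32.5 22.8 12. ] [51.6 28.9 16. ]
red [269 241   6   6] [-32.   23.5 -12.5] [-32.4  22.  -13.9] [-31.6  25.2 -10.8]
screw 2509 [ 42.3 -99.6  51.6] ((41.70612716674805, -101.22007751464844), 9.92648983001709)
or [271  90 100  40] [ 49.  -11.   19.4] [[37.7, -26.0, -16.9], [54.6, 12.0, 36.1]]
cell -50 -19.1 13.9 56.8 -35.0
cell -35 -19.1 24.1 56.8 -20.0
cell -20 -19.2 13.8 56.9 -5.0
cell -5 -19.3 13.7 56.9 10.0
cell 10 -18.8 13.1 56.9 25.0
cell 25 -18.8 12.9 56.9 35.3
```

>>> play_rows(
  rows=[
    [255,[0,-0.27,0],[0,0,-0.005]],
    [255,[0,-0.27,0.8],[0,0,-0.005]],
    [255,[0,-0.27,1.6],[0,0,-0.005]],
    [255,[0,-0.27,1.6],[0,0,-0.005]],
    [255,[0,-0.27,1.6],[0,0,-0.005]],
    [255,[0,-0.27,1.6],[0,0,-0.005]],
  ],
)

```text
clock: 7.45
eef_pos: [525.2, 55.3, 24.5]
tcp_rot: [3.14, -0.004, 0.284]
contact_force: [5.0, -3.3, 1.5]
opening: 0.383
```

```bash
cat >> h.py <<'E'
Y0=.283;S0=np.array([548.1,61.9,50])
def loc(P):
    c,s=np.cos(Y0),np.sin(Y0);Q=np.atleast_2d(P)-S0
    return np.stack([Q[:,0]*c+Q[:,1]*s,-Q[:,0]*s+Q[:,1]*c,Q[:,2]],1)
def st():
    s=readout.sense();print(s['clock'],'dock-loc',loc(s['eef_pos']).round(1)[0],s['tcp_rot'].round(3),'F',s['contact_force'].round(1),'op',round(s['opening'],3));return s
def cell(f):
    W=f.W;hsv=cv2.cvtColor(f.p,cv2.COLOR_RGB2HSV);H,S,V=[hsv[...,i].astype(int) for i in range(3)]
    b=(H>100)&(H<125)&(S>100)&~np.isnan(W[...,0]);b[:100]=0;b[:,:250]=0;b[:,385:]=0;b[370:]=0
    P=loc(W[b]);P=P[P[:,2]>5]
    for x in range(-50,70,15):
        k=(P[:,0]>=x)&(P[:,0]<x+15)
        if k.sum()>20: print('cell',x,P[k,1].min().round(1),P[k,1].max().round(1),'mid',((P[k,1].min()+P[k,1].max())/2).round(1),'top',np.percentile(P[k,2],95).round(1),P[k,0].max().round(1))
E
python3 - <<'E'
from h import *
st();f=snap('wrist','w7');cell(f)
E
```

```text
7.45 dock-loc [-23.8   0.  -25.5] [ 3.14  -0.004  0.284] F [ 5.  -3.3  1.5] op 0.383
cell -50 -16.9 16.5 mid -0.2 top 39.2 -35.0
cell -35 -16.6 16.2 mid -0.2 top 39.2 -20.0
cell -20 -16.6 16.4 mid -0.1 top 39.3 -5.0
cell -5 -16.8 16.0 mid -0.4 top 39.4 10.0
cell 10 -16.1 15.8 mid -0.1 top 39.4 25.0
cell 25 -16.1 15.7 mid -0.2 top 39.5 36.1
```

The force shows the fingers brushing the -42 cheek: they span x = -35, outside the free window, at this height. I'll go up, forward into the window, then back down.

>>> play_rows(
  rows=[
    [255,[0,0,-0.9],[0,0,0]],
    [255,[0,0,-0.9],[0,0,0]],
    [255,[0.7,0,-0.9],[0,0,0]],
    [255,[1.4,0,-0.9],[0,0,0]],
    [255,[1.4,0,-0.5],[0,0,0]],
    [255,[1.4,0,-0.1],[0,0,0]],
    [255,[1.4,0,-0.1],[0,0,0]],
    [255,[1.4,0,-0.1],[0,0,0]],
  ],
)

```text
clock: 8.17
eef_pos: [535.7, 59.3, 24.7]
tcp_rot: [-3.141, 0.002, 0.284]
contact_force: [-0.1, 0.2, -2.4]
opening: 0.381
```

Run:
```python
from h import *
st();f=snap('wrist','w8');cell(f)
```

```text
8.1667 dock-loc [-12.7   1.  -25.3] [-3.141e+00  2.000e-03  2.840e-01] F [-0.1  0.2 -2.4] op 0.381
cell -50 -15.2 16.7 mid 0.7 top 39.3 -35.0
cell -35 -15.8 17.2 mid 0.7 top 39.4 -20.0
cell -20 -15.7 17.1 mid 0.7 top 39.4 -5.0
cell -5 -15.8 17.2 mid 0.7 top 39.4 10.0
cell 10 -15.3 16.6 mid 0.6 top 39.4 25.0
cell 25 -15.1 16.7 mid 0.8 top 39.4 40.0
cell 40 -15.5 16.7 mid 0.6 top 39.4 47.6
```

View pics/w8.png

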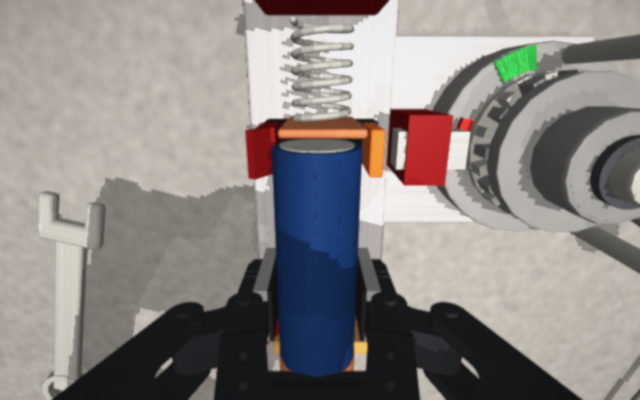

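>>> play_rows(
  rows=[
    [255,[0.6,0.06,0],[0,0,0]],
    [255,[1.1,0.06,0],[0,0,0]],
    [255,[1.65,0.06,0],[0,0,0]],
    [255,[1.65,0.06,0],[0,0,0]],
    [255,[1.65,0.06,0],[0,0,0]],
    [255,[1.65,0.06,0],[0,0,0]],
  ],
)

```text
clock: 8.72
eef_pos: [551.5, 63.2, 25.2]
tcp_rot: [-3.141, 0.002, 0.284]
contact_force: [-5.2, -1.7, -0.3]
opening: 0.382
```

Run:
```python
from h import *
st();f=snap('wrist','w9');cell(f)
```

```text
8.7167 dock-loc [  3.7   0.2 -24.8] [-3.141e+00  2.000e-03  2.840e-01] F [-5.2 -1.7 -0.3] op 0.382
cell -35 -16.2 15.8 mid -0.2 top 39.7 -20.0
cell -20 -16.6 16.6 mid -0.0 top 39.8 -5.0
cell -5 -16.4 16.4 mid -0.0 top 39.9 10.0
cell 10 -16.6 16.5 mid -0.0 top 39.9 25.0
cell 25 -16.1 15.9 mid -0.1 top 39.9 40.0
cell 40 -16.3 16.0 mid -0.1 top 39.9 55.0
cell 55 -16.6 16.2 mid -0.2 top 39.9 63.8
```

View pics/w9.png

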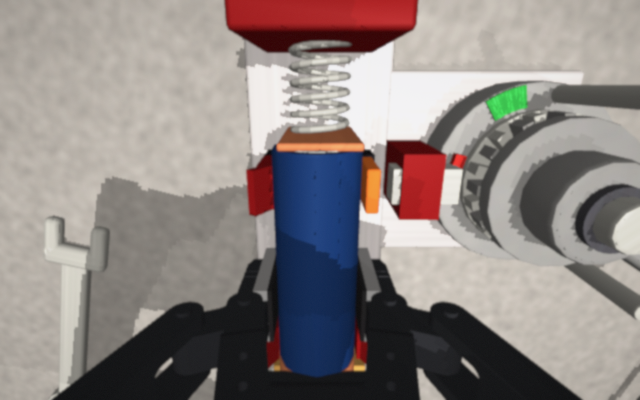

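The plate is compressed about 12 mm (5.5 N), the plain end is at +63.8, and the cell is centred in y. Lowering.

>>> play_rows(
  rows=[
    [255,[0,0,0.6],[0,0,0]],
    [255,[0,0,1.2],[0,0,0]],
    [255,[0,0,1.7],[0,0,0]],
    [255,[0,0,2.1],[0,0,0]],
    [255,[0,0,2.1],[0,0,0]],
    [255,[0,0,2.1],[0,0,0]],
  ],
)

```text
clock: 9.27
eef_pos: [551.2, 63.2, 4.0]
tcp_rot: [-3.141, 0.003, 0.284]
contact_force: [-5.0, -0.8, -3.7]
opening: 0.385
```

Run:
```python
from h import *
st();f=snap('wrist','w10');cell(f)
```

```text
9.2667 dock-loc [  3.4   0.4 -46. ] [-3.141e+00  3.000e-03  2.840e-01] F [-5.  -0.8 -3.7] op 0.385
cell -35 -16.5 16.3 mid -0.1 top 18.5 -20.0
cell -20 -16.5 16.7 mid 0.1 top 18.7 -5.0
cell -5 -16.3 16.4 mid 0.1 top 18.6 10.0
cell 10 -16.4 16.6 mid 0.1 top 18.6 25.0
cell 25 -16.0 16.1 mid 0.0 top 18.5 40.0
cell 40 -16.5 16.4 mid -0.1 top 18.6 55.0
cell 55 -16.4 16.0 mid -0.2 top 18.6 59.2
```

>>> play_rows(
  rows=[
    [255,[0,0,0.1],[0,0,0]],
    [255,[0,0,0.17],[0,0,0]],
    [255,[0,0,0.17],[0,0,0]],
    [255,[-0.15,0,0.17],[0,0,0]],
    [255,[-0.33,0,0.17],[0,0,0]],
    [255,[-0.33,0,0.17],[0,0,0]],
    [255,[-0.33,0,0.17],[0,0,0]],
  ],
)

```text
clock: 9.9
eef_pos: [549.0, 62.5, 2.7]
tcp_rot: [-3.141, 0.0, 0.284]
contact_force: [-4.7, -0.3, -2.7]
opening: 0.377
```

Run:
```python
from h import *
st();f=snap('wrist','w11');cell(f)
```

```text
9.9 dock-loc [  1.1   0.3 -47.3] [-3.141  0.     0.284] F [-4.7 -0.3 -2.7] op 0.377
cell -35 -16.3 16.1 mid -0.1 top 17.4 -20.0
cell -20 -16.4 16.5 mid 0.0 top 17.5 -5.0
cell -5 -16.3 16.4 mid 0.0 top 17.5 10.0
cell 10 -16.4 16.4 mid 0.0 top 17.5 25.0
cell 25 -15.8 16.1 mid 0.2 top 17.4 40.0
cell 40 -16.4 16.2 mid -0.1 top 17.4 55.0
cell 55 -12.3 12.7 mid 0.2 top 17.7 56.6
```

View pics/w11.png

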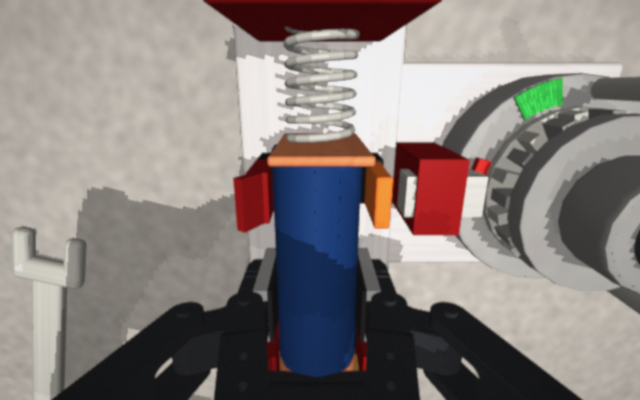

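>>> play_rows(
  rows=[
    [140,[0,0,0],[0,0,0]],
    [80,[0,0,0],[0,0,0]],
    [80,[0,0,0],[0,0,0]],
    [80,[0,0,0],[0,0,0]],
    [80,[0,0,0],[0,0,0]],
    [80,[0,0,-1],[0,0,0]],
    [80,[0,0,-4],[0,0,0]],
    [80,[0,0,-8],[0,0,0]],
    [80,[0,0,-12],[0,0,0]],
    [80,[-3,0,-16],[0,0,0]],
    [80,[-6,0,-18],[0,0,0]],
    [80,[-6,0,-18],[0,0,0]],
  ],
)

```text
clock: 10.95
eef_pos: [489.9, 45.0, 188.0]
tcp_rot: [3.14, -0.004, 0.284]
contact_force: [0.3, 0.5, -0.4]
opening: 0.687
```

Run:
```python
from h import *
st();f=snap('wrist','w12');cell(f)
```

```text
10.95 dock-loc [-60.6  -0.  138. ] [ 3.14  -0.004  0.284] F [ 0.3  0.5 -0.4] op 0.687
cell -35 -16.1 16.4 mid 0.2 top 17.4 -20.0
cell -20 -14.9 15.3 mid 0.2 top 17.4 -5.1
cell -5 -14.7 15.1 mid 0.2 top 17.6 8.7
```

View pics/w12.png

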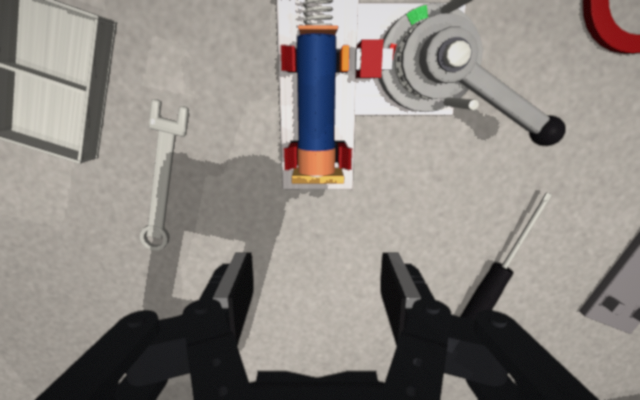

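The cell is down: its top is +17.4 to +17.6 along its length, i.e. level, and the nub is behind the brass stop at (317,178). Next I'll measure the lever and check clearance to the bottle.

Run:
```python
from h import *
f=load('w12');W=f.W;ok=~np.isnan(W[...,0])
uu,vv=np.meshgrid(np.arange(640),np.arange(400))
L=loc(W.reshape(-1,3)).reshape(400,640,3)
ax=np.array([42,-100.])
r=np.hypot(L[...,0]-42,L[...,1]+100)
a=np.arctan2(L[...,1]+100,L[...,0]-42)
m=ok&(r>55)&(r<95)&(L[...,2]>25)&(vv<170)&(uu>400)
print('arm',m.sum(),'ang mean',a[m].mean(),'lever',-.75-a[m].mean(),'z',np.median(L[...,2][m])+50)
P=W[m];q=cv2.fitLine(P[:,:2].astype(np.float32),cv2.DIST_HUBER,0,.01,.01).ravel();print(q,np.arctan2(-abs(q[1]),-abs(q[0])))
b=ok&(r>95)&(r<125)&(L[...,2]>20)&(vv<170)&(uu>400);print('ball',L[b].mean(0).round(1),-.75-np.arctan2(L[b][:,1].mean()+100,L[b][:,0].mean()-42))
s=ok&(L[...,2]>47)&(r<20)&(vv<100);print('screw',s.sum(),L[s].mean(0).round(1), W[s].mean(0).round(1))
t=load('top1');B=t.W[85:135,245:290].reshape(-1,3);B=B[B[:,2]>20]
print('bottle',B.min(0).round(0),B.max(0).round(0),B[B[:,2]<120].mean(0).round(0))
hsv=cv2.cvtColor(f.p,cv2.COLOR_RGB2HSV);H,S,V=[hsv[...,i].astype(int) for i in range(3)]
o=ok&(H<15)&(S>120)&(abs(L[...,0]+45)<12)&(abs(L[...,1])<25)
P=L[o];print('band top',np.percentile(P[:,2],95), P[:,0].min(),P[P[:,2]>14][:,1].mean())
crop(f,'w12c',270,480,0,190,4)
```

```text
arm 1086 ang mean -2.137985455285715 lever 1.387985455285715 z 82.67781233050897
[ 2.7821654e-01  9.6051836e-01  5.9528162e+02 -9.4057770e+01] -1.8527331
ball [ -15.  -188.5   33.5] 1.3934964724808334
screw 554 [  41.8 -100.2   51.6] [616.2 -22.6 101.6]
bottle [756.  26.  21.] [814.  88. 151.] [772.  51.  82.]
band top 17.771066256161006 -56.511237699900924 0.23682388322173553
```

View pics/w12c.png

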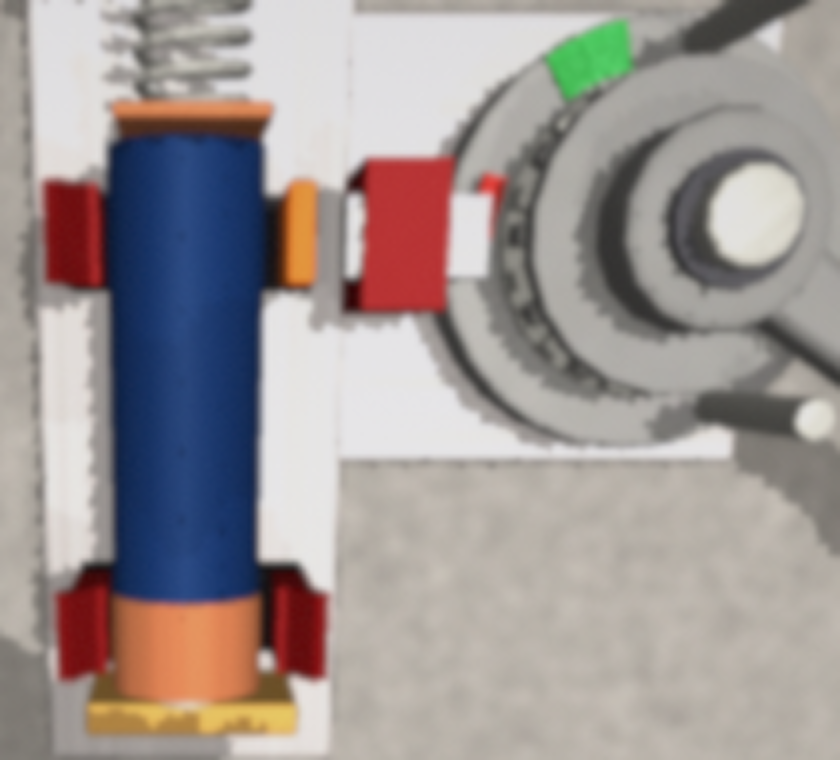

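>>> play_rows(
  rows=[
    [0,[1,3,0],[0,0,-0.12]],
    [0,[2.5,7,0],[0,0,-0.24]],
    [0,[4,11,0],[0,0,-0.36]],
    [0,[5.93,15,0],[0,0,-0.48]],
    [0,[5.93,16.77,1],[0,0,-0.6]],
    [0,[5.93,16.77,3],[0,0,-0.72]],
    [0,[5.93,16.77,6],[0,0,-0.84]],
    [0,[5.93,16.77,8.8],[0,0,-0.95]],
    [0,[5.93,16.77,8.8],[0,0,-1.003]],
    [0,[5.93,16.77,8.8],[0,0,-1.003]],
    [0,[5.93,16.77,8.8],[0,0,-1.003]],
  ],
)

```text
clock: 11.92
eef_pos: [596.0, -98.7, 94.2]
tcp_rot: [-3.141, 0.0, 1.285]
contact_force: [0.4, 0.5, 0.4]
opening: 1.002
```

```bash
cat >> h.py <<'E'
def lev(f,s):
    W=f.W;ok=~np.isnan(W[...,0]);L=loc(W.reshape(-1,3)).reshape(400,640,3)
    r=np.hypot(L[...,0]-42,L[...,1]+100);a=np.arctan2(L[...,1]+100,L[...,0]-42)
    e=loc(s['eef_pos'])[0];print('eef r',np.hypot(e[0]-42,e[1]+100).round(1),'lever-eq ang',(-.75-np.arctan2(e[1]+100,e[0]-42)).round(3),'yaw lever-eq',(-.75-(s['tcp_rot'][2]-np.pi-Y0)).round(3),'z',s['eef_pos'][2].round(1))
    hsv=cv2.cvtColor(f.p,cv2.COLOR_RGB2HSV)
    m=ok&(r>52)&(r<68)&(L[...,2]>25)&(L[...,2]<52)&(a<-.3)&(a>-2.5)&(hsv[...,2]>70)
    if m.sum()>20:print('arm n',m.sum(),'lever',(-.75-np.median(a[m])).round(3),'topz',np.percentile(L[...,2][m],60).round(1)+50)
E
python3 - <<'E'
from h import *
s=st();f=snap('wrist','w13');lev(f,s)
E
```

```text
11.9167 dock-loc [   1.2 -167.6   44.2] [-3.141  0.     1.285] F [0.4 0.5 0.4] op 1.002
eef r 78.9 lever-eq ang 1.364 yaw lever-eq 1.39 z 94.2
arm n 713 lever 1.37 topz 83.1
```

View pics/w13.png

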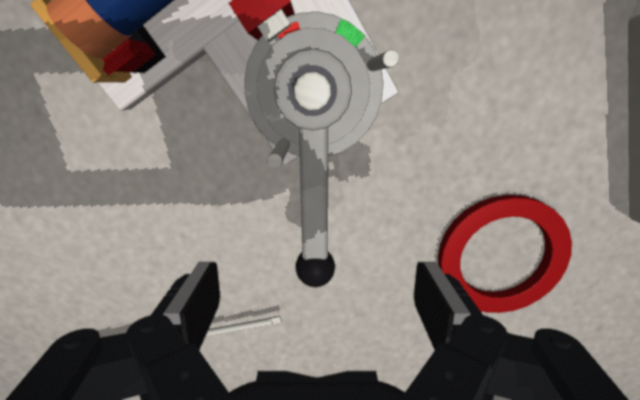

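The lever arm lies at column ~315, centred between the fingers, with the pointer at (289,28) and the green sector at (350,32). Descending to grip.

>>> play_rows(
  rows=[
    [0,[0,0,3],[0,0,0]],
    [0,[0,0,5.5],[0,0,0]],
    [0,[0,0,7],[0,0,0]],
    [0,[0,0,7],[0,0,0]],
    [255,[0,0,7],[0,0,0]],
    [255,[0,0,7],[0,0,0]],
    [255,[0,0,7],[0,0,0]],
    [255,[0,0,7],[0,0,0]],
    [255,[0,0,7],[0,0,0]],
    [255,[0,0,7],[0,0,0]],
    [255,[0,0,7],[0,0,0]],
    [255,[0,0,7],[0,0,0]],
  ],
  squeeze=60,
)

```text
clock: 12.97
eef_pos: [595.4, -98.8, 25.6]
tcp_rot: [-3.141, 0.0, 1.287]
contact_force: [-3.3, -0.4, 7.1]
opening: 0.175
```

Run:
```python
from h import *
s=st();f=snap('wrist','w14');lev(f,s)
```

```text
12.9667 dock-loc [   0.6 -167.5  -24.4] [-3.141  0.     1.287] F [-3.3 -0.4  7.1] op 0.175
eef r 79.2 lever-eq ang 1.371 yaw lever-eq 1.387 z 25.6
arm n 1525 lever 1.362 topz 83.1
```

View pics/w14.png

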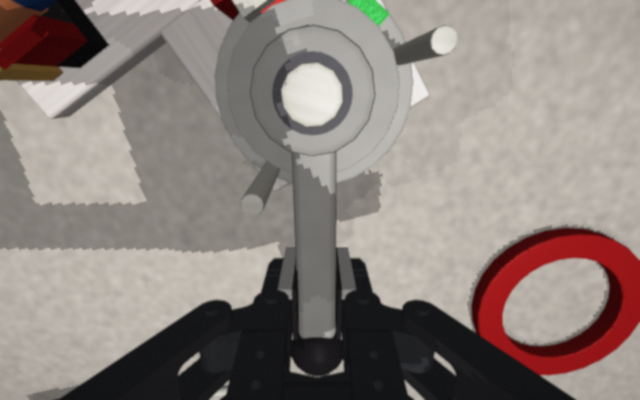

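Gripped (opening ≈15 mm). Lift by 12 mm.

>>> play_rows(
  rows=[
    [255,[0,0,-0.6],[0,0,0]],
    [255,[0,0,-1.2],[0,0,0]],
    [255,[0,0,-1.2],[0,0,0]],
    [255,[0,0,-1.2],[0,0,0]],
    [255,[0,0,-1.2],[0,0,0]],
  ],
  squeeze=80,
)

```text
clock: 13.43
eef_pos: [595.1, -98.4, 36.4]
tcp_rot: [-3.141, -0.0, 1.287]
contact_force: [0.5, 2.6, -7.7]
opening: 0.171
```

Run:
```python
from h import *
s=st();f=snap('wrist','w15');lev(f,s)
# arc planner: tool frame at yaw
def plan(dl_list,s,r=80.0):
    y=s['tcp_rot'][2];e=s['eef_pos'][:2];A=np.array([616.2,-22.6])
    c,sn=np.cos(y),np.sin(y)
    v=e-A
    for d in dl_list: # d ccw positive
        R=np.array([[np.cos(d),-np.sin(d)],[np.sin(d),np.cos(d)]]);w=R@v-v
        print([round((w[0]*c+w[1]*sn)/10,2),round((w[0]*sn-w[1]*c)/10,2)],round(-d,3))
plan(np.arange(1,13)*.1,s)
print(s['qpos'].round(2))
```

```text
13.4333 dock-loc [   0.4 -167.1  -13.6] [-3.141 -0.     1.287] F [ 0.5  2.6 -7.7] op 0.171
eef r 78.9 lever-eq ang 1.376 yaw lever-eq 1.388 z 36.4
arm n 1541 lever 1.366 topz 93.4
[np.float64(0.05), np.float64(0.78)] -0.1
[np.float64(0.18), np.float64(1.56)] -0.2
[np.float64(0.38), np.float64(2.32)] -0.3
[np.float64(0.66), np.float64(3.06)] -0.4
[np.float64(1.01), np.float64(3.76)] -0.5
[np.float64(1.43), np.float64(4.42)] -0.6
[np.float64(1.92), np.float64(5.04)] -0.7
[np.float64(2.46), np.float64(5.61)] -0.8
[np.float64(3.06), np.float64(6.12)] -0.9
[np.float64(3.7), np.float64(6.57)] -1.0
[np.float64(4.39), np.float64(6.96)] -1.1
[np.float64(5.11), np.float64(7.27)] -1.2
[-0.17  0.51  1.8   0.    0.83  0.12]
```

>>> play_rows(
  rows=[
    [255,[0,0,-0.15],[0,0,0]],
    [255,[0.05,0.78,-0.15],[0,0,-0.1]],
    [255,[0.18,1.56,-0.15],[0,0,-0.2]],
    [255,[0.38,2.32,-0.15],[0,0,-0.3]],
    [255,[0.66,3.06,-0.15],[0,0,-0.4]],
    [255,[1.01,3.76,-0.15],[0,0,-0.5]],
    [255,[1.43,4.42,-0.15],[0,0,-0.6]],
    [255,[1.92,5.04,-0.15],[0,0,-0.7]],
    [255,[2.46,5.61,-0.15],[0,0,-0.8]],
    [255,[2.46,5.61,-0.15],[0,0,-0.8]],
    [255,[2.46,5.61,-0.15],[0,0,-0.8]],
  ],
)

```text
clock: 14.4
eef_pos: [655.2, -90.7, 37.5]
tcp_rot: [-3.139, -0.001, 2.084]
contact_force: [-3.0, 0.9, -8.6]
opening: 0.17
```

```bash
cat >> h.py <<'E'
def plan(dl,s):
    y=s['tcp_rot'][2];e=s['eef_pos'][:2];A=np.array([616.2,-22.6]);c,sn=np.cos(y),np.sin(y);v=e-A
    for d in dl:
        R=np.array([[np.cos(d),-np.sin(d)],[np.sin(d),np.cos(d)]]);w=R@v-v
        print([float(round((w[0]*c+w[1]*sn)/10,2)),float(round((w[0]*sn-w[1]*c)/10,2))],round(-d,3))
E
python3 - <<'E'
from h import *
s=st();f=snap('wrist','w16');lev(f,s);plan([.1,.2,.3,.4,.5,.6,.7],s)
E
```

```text
14.4 dock-loc [  60.2 -176.4  -12.5] [-3.139e+00 -1.000e-03  2.084e+00] F [-3.   0.9 -8.6] op 0.17
eef r 78.6 lever-eq ang 0.587 yaw lever-eq 0.59 z 37.5
arm n 1507 lever 0.584 topz 94.5
[0.04, 0.78] -0.1
[0.17, 1.56] -0.2
[0.36, 2.32] -0.3
[0.64, 3.05] -0.4
[0.98, 3.76] -0.5
[1.4, 4.42] -0.6
[1.88, 5.04] -0.7
```

View pics/w16.png

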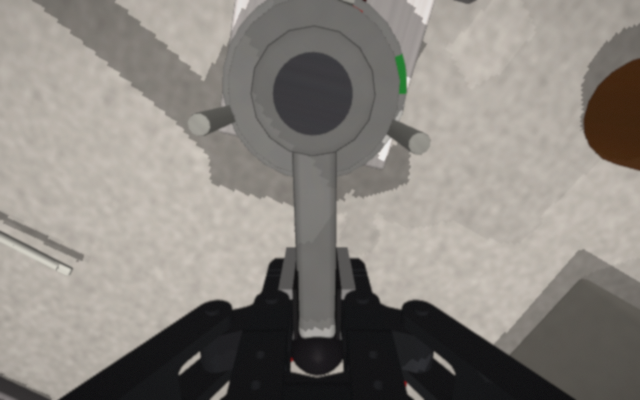

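>>> play_rows(
  rows=[
    [255,[0.04,0.78,0],[0,0,-0.1]],
    [255,[0.17,1.56,0],[0,0,-0.2]],
    [255,[0.36,2.32,0],[0,0,-0.3]],
    [255,[0.64,3.05,0],[0,0,-0.4]],
    [255,[0.98,3.76,0],[0,0,-0.5]],
    [255,[1.4,4.42,0],[0,0,-0.6]],
    [255,[1.7,4.8,0],[0,0,-0.66]],
    [255,[1.7,4.8,0],[0,0,-0.66]],
    [255,[1.7,4.8,0],[0,0,-0.66]],
  ],
)

```text
clock: 15.2
eef_pos: [688.1, -52.6, 37.7]
tcp_rot: [-3.14, -0.002, 2.744]
contact_force: [-5.8, 0.7, -7.6]
opening: 0.171
```

Run:
```python
from h import *
s=st();f=snap('wrist','w17');lev(f,s)
g=snap('top','t2');crop(g,'t2c',220,400,80,230,4)
```

```text
15.2 dock-loc [ 102.5 -149.   -12.3] [-3.140e+00 -2.000e-03  2.744e+00] F [-5.8  0.7 -7.6] op 0.171
eef r 77.8 lever-eq ang -0.069 yaw lever-eq -0.07 z 37.7
arm n 1554 lever -0.068 topz 94.8
```

View pics/w17.png

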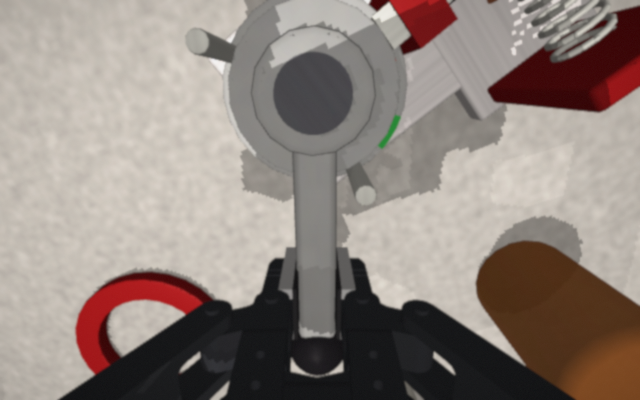

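View pics/t2c.png

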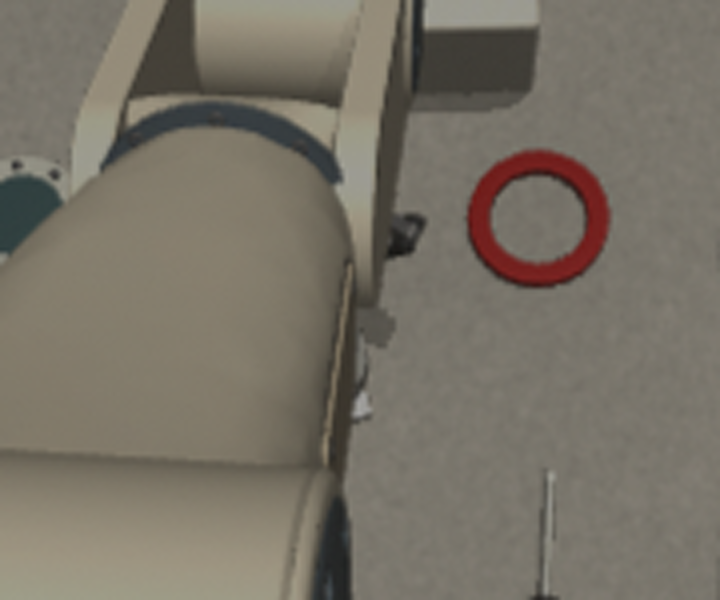

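The lever is back at -0.07, lifted ≈11.5 mm. Releasing so it drops in.

>>> play_rows(
  rows=[
    [0,[0,0,0],[0,0,0]],
    [0,[0,0,0],[0,0,0]],
    [0,[0,0,0],[0,0,0]],
    [0,[0,0,0],[0,0,0]],
    [0,[0,0,0],[0,0,0]],
    [0,[0,0,0],[0,0,0]],
    [0,[0,0,0],[0,0,0]],
    [0,[0,0,0],[0,0,0]],
  ],
)

```text
clock: 15.97
eef_pos: [689.8, -52.3, 38.4]
tcp_rot: [3.142, 0.0, 2.747]
contact_force: [0.1, 1.0, -0.2]
opening: 0.998
```

Run:
```python
from h import *
s=st();f=snap('wrist','w18');lev(f,s);plan([-.1,.1,.2],s)
```

```text
15.9667 dock-loc [ 104.2 -149.3  -11.6] [3.142 0.    2.747] F [ 0.1  1.  -0.2] op 0.998
eef r 79.4 lever-eq ang -0.08 yaw lever-eq -0.072 z 38.4
arm n 1309 lever -0.108 topz 83.1
[0.03, -0.79] 0.1
[0.05, 0.79] -0.1
[0.18, 1.58] -0.2
```

View pics/w18.png

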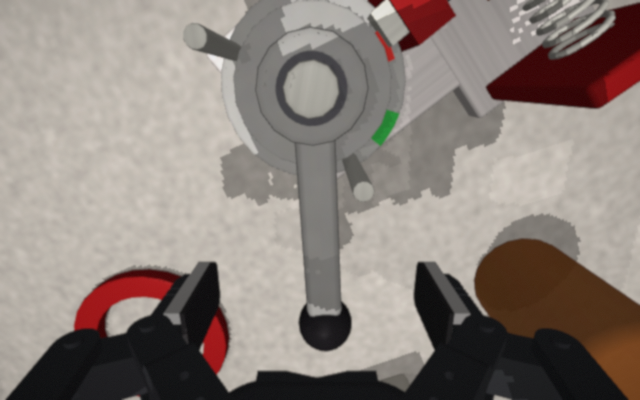

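>>> play_rows(
  rows=[
    [0,[0.01,0.28,0],[0,0,-0.036]],
    [0,[0.01,0.28,0.6],[0,0,-0.036]],
    [0,[0.01,0.28,1.25],[0,0,-0.036]],
    [0,[0.01,0.28,1.25],[0,0,-0.036]],
    [255,[0.01,0.28,1.25],[0,0,-0.036]],
    [255,[0.01,0.28,1.25],[0,0,-0.036]],
    [255,[0.01,0.28,1.25],[0,0,-0.036]],
    [255,[0.01,0.28,1.25],[0,0,-0.036]],
    [255,[0.01,0.28,1.25],[0,0,-0.036]],
    [255,[0.01,0.28,1.25],[0,0,-0.036]],
    [255,[0.01,0.28,1.25],[0,0,-0.036]],
    [255,[0.01,0.28,1.25],[0,0,-0.036]],
  ],
  squeeze=60,
)

```text
clock: 17.02
eef_pos: [690.8, -50.2, 26.1]
tcp_rot: [-3.141, 0.0, 2.783]
contact_force: [-1.2, -3.1, 2.4]
opening: 0.172
```

Run:
```python
from h import *
s=st();f=snap('wrist','w19');lev(f,s);plan(-np.arange(1,12)*.1,s)
```

```text
17.0167 dock-loc [ 105.7 -147.5  -23.9] [-3.141  0.     2.783] F [-1.2 -3.1  2.4] op 0.172
eef r 79.4 lever-eq ang -0.11 yaw lever-eq -0.109 z 26.1
arm n 1515 lever -0.102 topz 83.1
[0.04, -0.79] 0.1
[0.15, -1.58] 0.2
[0.35, -2.35] 0.3
[0.61, -3.1] 0.4
[0.96, -3.82] 0.5
[1.37, -4.5] 0.6
[1.85, -5.13] 0.7
[2.39, -5.71] 0.8
[2.98, -6.24] 0.9
[3.63, -6.71] 1.0
[4.32, -7.1] 1.1
```

>>> play_rows(
  rows=[
    [255,[0.04,-0.79,0],[0,0,0.1]],
    [255,[0.15,-1.58,0],[0,0,0.2]],
    [255,[0.35,-2.35,0],[0,0,0.3]],
    [255,[0.61,-3.1,0],[0,0,0.4]],
    [255,[0.96,-3.82,0],[0,0,0.5]],
    [255,[1.37,-4.5,0],[0,0,0.6]],
    [255,[1.85,-5.13,0],[0,0,0.7]],
    [255,[2.39,-5.71,0],[0,0,0.8]],
    [255,[2.39,-5.71,0],[0,0,0.8]],
    [255,[2.39,-5.71,0],[0,0,0.8]],
  ],
)

```text
clock: 17.9
eef_pos: [648.8, -95.6, 26.3]
tcp_rot: [3.141, 0.001, 1.984]
contact_force: [0.5, -6.7, 2.2]
opening: 0.178
```

```bash
cat >> h.py <<'E'
def ptr(f):
    W=f.W;ok=~np.isnan(W[...,0]);L=loc(W.reshape(-1,3)).reshape(400,640,3)
    r=np.hypot(L[...,0]-42,L[...,1]+100);a=np.arctan2(L[...,1]+100,L[...,0]-42)
    hsv=cv2.cvtColor(f.p,cv2.COLOR_RGB2HSV);H,S,V=[hsv[...,i].astype(int) for i in range(3)]
    g=ok&(H>50)&(H<75)&(S>120)&(r<55);rd=ok&((H<6)|(H>174))&(S>130)&(r<44)&(V>120)
    for n,m in(('green',g),('red',rd)):
        if m.sum()>5: print(n,m.sum(),'ang',np.percentile(a[m],[2,50,98]).round(3),'r',np.median(r[m]).round(1),'z',np.median(L[...,2][m]).round(1)+50)
E
python3 - <<'E'
from h import *
for t in('w12','w13','w18'): ptr(load(t))
s=st();f=snap('wrist','w20');lev(f,s);ptr(f);plan(-np.arange(1,8)*.1,s)
E
```

```text
green 220 ang [0.192 0.388 0.584] r 38.6 z 41.3
red 25 ang [1.239 1.289 1.345] r 35.7 z 45.6
green 368 ang [0.186 0.382 0.576] r 39.3 z 41.3
red 129 ang [1.236 1.373 1.595] r 35.7 z 45.6
green 389 ang [0.183 0.382 0.575] r 40.2 z 41.4
red 152 ang [1.214 1.348 1.577] r 36.2 z 45.8
17.9 dock-loc [  52.7 -179.3  -23.7] [3.141e+00 1.000e-03 1.984e+00] F [ 0.5 -6.7  2.2] op 0.178
eef r 80.1 lever-eq ang 0.687 yaw lever-eq 0.691 z 26.3
arm n 1518 lever 0.681 topz 83.1
green 369 ang [0.183 0.334 0.572] r 41.2 z 41.4
red 211 ang [0.406 0.613 0.747] r 37.4 z 45.8
[0.03, -0.8] 0.1
[0.15, -1.59] 0.2
[0.34, -2.36] 0.3
[0.61, -3.12] 0.4
[0.95, -3.84] 0.5
[1.36, -4.52] 0.6
[1.84, -5.16] 0.7
```

View pics/w20.png

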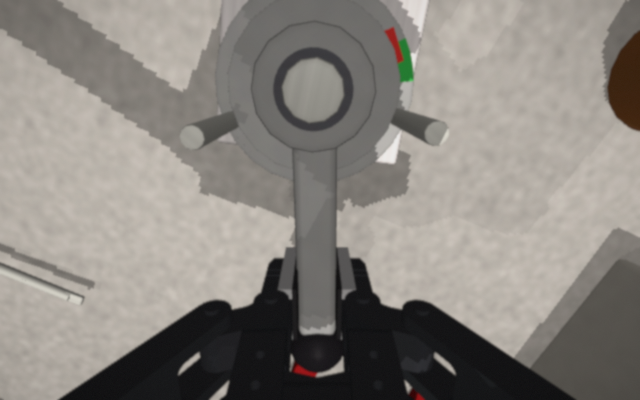

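The pointer is at ≈1.03 (screw = 1.63 − angle). Turning 0.25 further should put it mid-green.

>>> play_rows(
  rows=[
    [255,[0.01,-0.4,0],[0,0,0.05]],
    [255,[0.03,-0.8,0],[0,0,0.1]],
    [255,[0.09,-1.2,0],[0,0,0.15]],
    [255,[0.15,-1.59,0],[0,0,0.2]],
    [255,[0.24,-1.98,0],[0,0,0.25]],
    [255,[0.24,-1.98,0],[0,0,0.25]],
    [255,[0.24,-1.98,0],[0,0,0.25]],
    [255,[0.24,-1.98,0],[0,0,0.25]],
  ],
)

```text
clock: 18.62
eef_pos: [630.1, -101.4, 26.3]
tcp_rot: [3.14, 0.002, 1.735]
contact_force: [0.2, -7.6, 3.3]
opening: 0.173
```

Run:
```python
from h import *
s=st();f=snap('wrist','w21');lev(f,s);ptr(f)
crop(f,'w21c',200,460,0,200,3)
```

```text
18.6167 dock-loc [  33.1 -179.7  -23.7] [3.140e+00 2.000e-03 1.735e+00] F [ 0.2 -7.6  3.3] op 0.173
eef r 80.2 lever-eq ang 0.931 yaw lever-eq 0.939 z 26.3
arm n 1522 lever 0.923 topz 83.1
green 305 ang [0.189 0.403 0.582] r 41.7 z 41.3
red 208 ang [0.157 0.36  0.498] r 37.5 z 45.7
```

View pics/w21c.png

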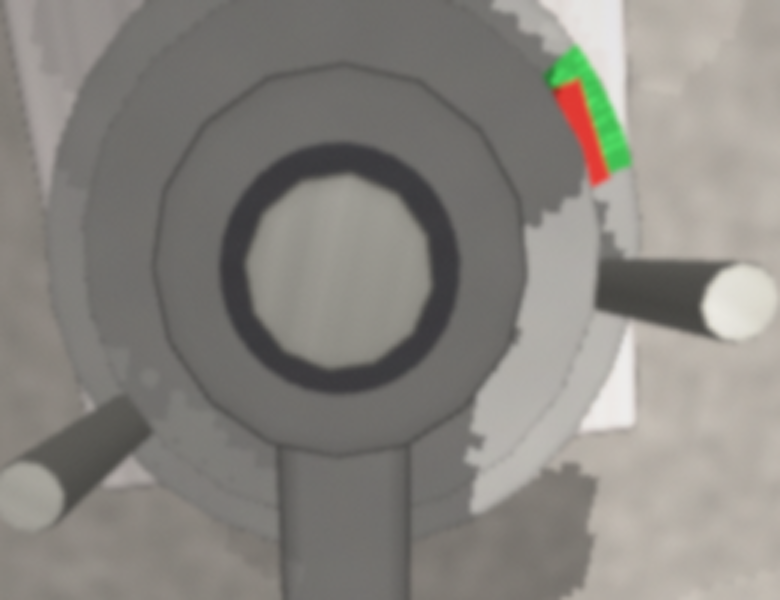

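The pointer is at ≈1.30, inside the green, with the lever down (top z 83.1). Releasing and retreating upward.

>>> play_rows(
  rows=[
    [0,[0,0,0],[0,0,0]],
    [0,[0,0,0],[0,0,0]],
    [0,[0,0,0],[0,0,0]],
    [0,[0,0,0],[0,0,0]],
    [0,[0,0,0],[0,0,0]],
    [0,[0,0,0],[0,0,0]],
    [0,[0,0,-3],[0,0,0]],
    [0,[0,0,-7],[0,0,0]],
    [0,[0,0,-11],[0,0,0]],
    [0,[0,0,-15],[0,0,0]],
    [0,[0,0,-17],[0,0,0]],
    [0,[0,0,-17],[0,0,0]],
  ],
)

```text
clock: 19.67
eef_pos: [632.3, -100.9, 201.9]
tcp_rot: [3.133, 0.003, 1.733]
contact_force: [1.2, 0.2, 0.5]
opening: 0.996
```

Run:
```python
from h import *
s=st();f=snap('wrist','w22');lev(f,s);ptr(f)
```

```text
19.6667 dock-loc [  35.4 -179.8  151.9] [3.133e+00 3.000e-03 1.733e+00] F [1.2 0.2 0.5] op 0.996
eef r 80.1 lever-eq ang 0.903 yaw lever-eq 0.942 z 201.9
arm n 326 lever 0.914 topz 83.0
green 57 ang [0.209 0.397 0.575] r 41.5 z 41.3
red 65 ang [0.164 0.323 0.495] r 36.4 z 45.7
```

View pics/w22.png

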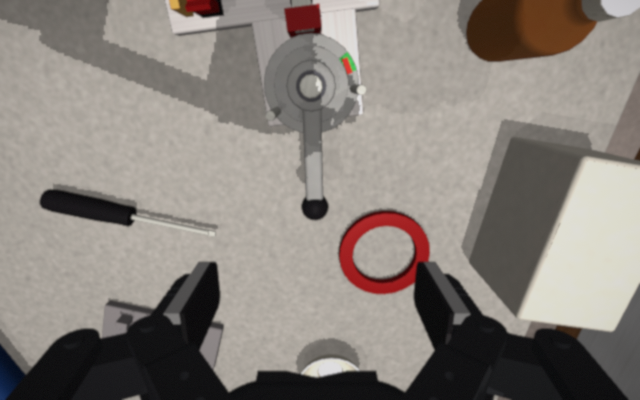

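The lever is down and free at 0.91, with the pointer still in the green. I'll move to view the dock and check the cell and jaw.

>>> play_rows(
  rows=[
    [0,[2,-1.4,0],[0,0,0.12]],
    [0,[4,-2.8,0],[0,0,0.24]],
    [0,[6,-4.2,0],[0,0,0.36]],
    [0,[8,-5.6,0],[0,0,0.48]],
    [0,[10,-7,0],[0,0,0.6]],
    [0,[12,-8.4,0],[0,0,0.72]],
    [0,[14,-9.8,0],[0,0,0.84]],
    [0,[16.7,-11.7,0],[0,0,0.96]],
    [0,[16.7,-11.7,0],[0,0,1.08]],
    [0,[16.7,-11.7,0],[0,0,1.2]],
    [0,[16.7,-11.7,0],[0,0,1.32]],
    [0,[16.7,-11.7,0],[0,0,1.45]],
  ],
)

```text
clock: 20.72
eef_pos: [485.6, 45.6, 194.2]
tcp_rot: [-3.141, 0.003, 0.283]
contact_force: [0.7, 0.3, -0.5]
opening: 1.004
```

>>> play_rows(
  rows=[
    [0,[0,0,0],[0,0,0]],
    [0,[0,0,0],[0,0,0]],
    [0,[0,0,0],[0,0,0]],
    [0,[0,0,0],[0,0,0]],
  ],
)

```text
clock: 21.05
eef_pos: [486.5, 45.4, 195.3]
tcp_rot: [-3.141, 0.001, 0.291]
contact_force: [0.7, 0.9, 0.8]
opening: 0.998
```

Run:
```python
from h import *
s=st();f=snap('wrist','w23');lev(f,s);ptr(f);cell(f)
W=f.W;L=loc(W.reshape(-1,3)).reshape(400,640,3)
hsv=cv2.cvtColor(f.p,cv2.COLOR_RGB2HSV);H,S,V=[hsv[...,i].astype(int) for i in range(3)]
b=(H>100)&(H<125)&(S>100)&(abs(L[...,0])<62)&(abs(L[...,1])<30)
P=L[b]
for x in range(-45,65,15):
    k=(P[:,0]>=x)&(P[:,0]<x+15)
    if k.sum()>10:print(x,'mid',((P[k,1].min()+P[k,1].max())/2).round(1),'top',np.percentile(P[k,2],95).round(1))
o=(H<15)&(S>120)&(abs(L[...,0]+45)<14)&(abs(L[...,1])<17);print('band top',np.percentile(L[o][:,2],95).round(1),'xmin',np.percentile(L[o][:,0],2).round(1))
crop(f,'w23c',250,510,0,200,3)
g=snap('scene','s3')
```

```text
21.05 dock-loc [-63.8   1.3 145.3] [-3.141e+00  1.000e-03  2.910e-01] F [0.7 0.9 0.8] op 0.998
eef r 146.5 lever-eq ang -3.128 yaw lever-eq 2.384 z 195.3
arm n 459 lever 0.924 topz 83.0
green 90 ang [0.208 0.468 0.588] r 41.1 z 41.2
red 84 ang [0.147 0.322 0.52 ] r 36.4 z 45.6
cell -35 -15.6 16.7 mid 0.5 top 17.4 -20.0
cell -20 -14.2 15.6 mid 0.7 top 17.4 -5.0
cell -5 -14.0 16.4 mid 1.2 top 17.4 4.6
-45 mid 0.0 top 17.5
-30 mid 0.6 top 17.3
-15 mid 1.1 top 17.5
0 mid 1.3 top 17.4
15 mid 1.1 top 17.3
30 mid 1.5 top 17.4
45 mid 1.6 top 17.4
band top 18.0 xmin -55.4
```

View pics/w23c.png

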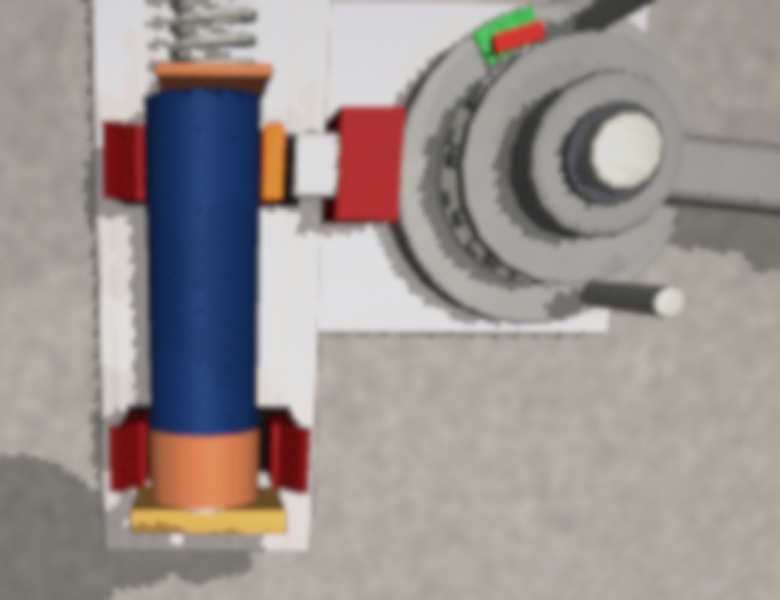

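View pics/s3.png

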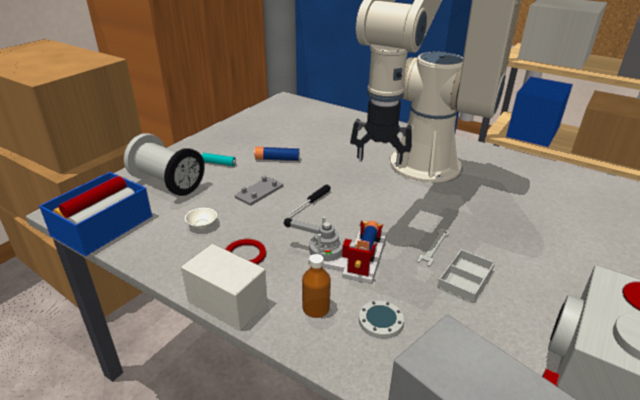

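The wrist crop shows the cell level and fully down with its nub behind the brass stop. The orange jaw presses it against the far cheek, and the red pointer is over the green. In the scene view the bystanders are where they started.

Run:
```python
from h import *
print(r.sign_off())
```

```text
the job is handed in; nothing more can be done
None
```

The cell is seated and clamped, and the job is handed in at about 21 s on the robot clock. I took the smaller blue cell from the grey rest, pressed the plate in about 12 mm with its plain end, and lowered the nub end behind the brass stop. I then lifted the lever about 11 mm, swung it back from 1.39 to about -0.1, let it drop in and turned it clockwise to about 0.92.

**Last checks, with the gripper open and clear:**
- **Cell:** it lies level, with its top 17.3–17.5 mm above seat along the blue body and about 18 mm on the band (17 expected). Its nub is behind the stop, and the jaw has shifted the spring end about 1.5 mm to the far cheek.
- **Lever:** it is down in its serrations, with its top at 83 mm.
- **Pointer:** the screw is at about 1.30, inside the green sector (1.05–1.45).
- **Bystanders:** none shows any sign of having moved in the last scene view.

**What disagreed or went wrong:**
- **Reported TCP height:** the cameras put the shut fingertips about 34 mm above the reported TCP. Because of this my first grasp closed in the air above the cell without touching it, and I corrected for it from then on.
- **Cheek contact:** a finger brushed the saddle cheek on the stop side with about 6 N on the first approach. I backed off upward and came in again.

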